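# Put the clamping set away on the fitter's bench

### The job

The clamping set is lying about the bench after a job; put it away. Lay the strap clamp and the step block squarely along their own outlines and stand the long nut upright on its hexagon, setting each down on its mat, not dropping it. The two rings go flat into the washer cup in the order they are used, the black seat ring at the bottom and the bright washer on top of it. Do not knock over or push away the cup of drills.

Things in the scene. Friction and masses are not known exactly. Their poses are not given: they have to be found in the camera images.
- strap: Strap clamp: black steel bar with round ends, 125 long x 38 wide x 18 high, with a 66 x 16 slot through its middle; about 0.5 kg, lying flat. Both ends alike. Origin: centre of the underside; x along the length, z up.
- step_block: Step block: dark grey steel staircase, 72 long x 34 wide, eight steps of 9 each, rising evenly from 10 high at its -x end to 48.5 high at its +x end; about 0.56 kg, sides flat and parallel. Origin: centre of the underside; x along the length, z up.
- long_nut: Long nut: bright steel hexagonal coupling nut, 36 across flats (flats face its +-x axis and every 60 degrees from it), 72 tall, standing upright; about 0.38 kg. Origin: centre of the underside, z up.
- seat_ring: Seat ring: black steel ring, outer diameter 56, bore 25, 9 thick, with a dished recess of diameter 40, 4 deep, in its upper face; about 120 g, lying flat. Origin: centre of the underside, z up.
- washer: Washer: bright steel flat ring, outer diameter 56, bore 25, 8 thick; about 120 g, lying flat. Origin: centre of the underside, z up.
- strap_mat: Place of the strap clamp: its slotted, round-ended outline (129 x 42) painted yellow on a flat dark grey mat 3 mm thick, fixed to the bench; origin: centre of the mat's underside (bench level), z up, the mat's top at z = 3 mm. Mat 150 x 68, x along the length of the outline.
- step_mat: Place of the step block: a rectangle 76 x 38 barred with seven thin dark lines across (the steps), painted yellow on a flat dark grey mat 3 mm thick, fixed to the bench; origin: centre of the mat's underside (bench level), z up, the mat's top at z = 3 mm. Mat 100 x 66, x along the length of the outline. Either way round will do.
- nut_mat: Place of the long nut: a hexagon 40 across flats with a dark round centre, painted yellow on a flat dark grey mat 3 mm thick, fixed to the bench; origin: centre of the mat's underside (bench level), z up, the mat's top at z = 3 mm. Mat 80 x 80.
- washer_cup: Washer cup: short upright round tube painted blue, closed at the foot, on a grey square base plate 90 x 90 screwed to the bench. Bore diameter 59 from the inner floor at z = 4 mm up to z = 23 mm, then the mouth flares at 45 degrees to diameter 72 at the rim, z = 29.5 mm (76 outside). A ring let go centred in the mouth slides down by itself. Origin: centre of the underside at bench level, z up.
- drill_cup: Bystander: closed steel cup, diameter 48, 70 tall, with loose drills standing out of it to about 125 high; 0.45 kg. Origin: centre of the underside, z up.
There are look-alikes about, which are no part of the job. Several things look just like the washer_cup: the one meant starts farthest to the robot's left.

How it is judged:
At the end, for the whole second after the job is handed in: Strap, step block and long nut rest level on their own mats within 12 mm of the outline's centre, the first two within 12 degrees of its length; in the cup the seat ring lies flat on the floor and the washer flat on it (heights within 3 mm); all released and at rest (horizontal distance between strap and strap_mat below 0.012 m and z of strap in the frame of strap_mat between 0.001 and 0.006 m and angle between each of strap, step_block, long_nut, seat_ring, washer's own z axis and vertical below 0.1 rad and angle between the x axis of strap and the x axis of strap_mat, either way round below 0.22 rad and horizontal distance between step_block and step_mat below 0.012 m and z of step_block in the frame of step_mat between 0.001 and 0.006 m and angle between the x axis of step_block and the x axis of step_mat, either way round below 0.22 rad and horizontal distance between long_nut and nut_mat below 0.012 m and z of long_nut in the frame of nut_mat between 0.001 and 0.006 m and horizontal distance between each of seat_ring, washer and washer_cup below 0.004 m and z of seat_ring in the frame of washer_cup between 0.001 and 0.007 m and z of washer in the frame of washer_cup between 0.01 and 0.016 m and linear speed of each of strap, step_block, long_nut, seat_ring, washer below 0.02 m/s and angular speed of each of strap, step_block, long_nut, seat_ring, washer below 0.2 rad/s); the robot touches nothing.
It fails at once if the strap clamp is let fall from more than about 3 cm (linear speed of strap above 0.75 m/s and contact force between strap and the fingers below 0.05 N).
It fails at once if the step block is let fall from more than about 3 cm (linear speed of step_block above 0.75 m/s and contact force between step_block and the fingers below 0.05 N).
It fails at once if the long nut is let fall from more than about 3 cm (linear speed of long_nut above 0.75 m/s and contact force between long_nut and the fingers below 0.05 N).
It fails at once if the cup of drills is pushed more than 3 cm away or tipped over (distance of drill_cup from where it was at the start of the episode above 0.03 m or angle between drill_cup's own z axis and vertical above 0.5 rad).
It also fails if it takes over 128 s, if anything falls off the work surface, if the arm or the gripper's body presses on something with over 40 N, if the wrist force passes 120 N, or if a joint passes its speed limit or range.

### The arm

A 7-joint arm with a two-finger parallel gripper is mounted at the origin on the work surface. World frame = base frame: x ahead of the robot, y to its left, z up, the work surface at z = 0. Lengths are in m, angles in rad, forces in N, time in s.
With the tool pointing down it reaches from about 0.4 to 0.75 m from the base axis. Payload 19.5 kg.
Tool frame: the origin (TCP) lies on the centre line of the jaws, within the pads' length; the fingertips stand 14 mm ahead of it and the grasp point (between the pads) lies 5 mm behind it; y points along the fingers, z is the direction in which the jaws open and shut, and the axes are right-handed (so a half turn about y gives the same grasp; the last joint's range is limited). The gripper opens to 85 mm and grips with 20 to 120 N. Pads are 22 mm wide; open, the fingers measure 114 mm over their backs; the gripper's body (76 mm by 85 mm) begins 54 mm behind the grasp point. The pads swing forward as they close: fully open they stand 13 mm farther back than shut.
Start: joints at [1.205, 0.707, -0.028, 1.485, 0.022, 0.951, -0.075], TCP at [0.183, -0.545, 0.245] pointing down, gripper open.
Joint ranges: [-2.71, 2.71], [-0.32, 2.16], [-1.57, 1.52], [0, 2.45], [-1.46, 4.6], [0, 2.02], [-2.83, 2.83]. Speed limits (rad/s): [1.89, 1.89, 2.57, 2.57, 3.01, 3.01, 3.01].

### API

Orientations are given as a unit quaternion [x, y, z, w].
In Python, from station import arm, vision gives the robot as it stands.
- The arm moves only by the tool send_rows, never from a script. Its argument "targets" is a list of rows, each an object with "gripper": the opening, from 0 (shut) to 1 (fully open); "delta_pos": the shift along the world's x, y, z each as a share of 0.5 m, from -1 to 1, a list of three; "dr": the turn, a rotation vector about the world's x, y, z each as a share of 45 degrees, from -1 to 1, a list of three. A call has 1 to 5 rows; each row is the pose to reach, as a shift and turn from the pose measured when the call began; what a row does not reach only later rows make up. A row lasts 1/10 s, in which the tool goes at most 50 mm and 8.59 degrees, less where a joint would pass 70% of its speed; a pose out of reach is approached as far as the arm can. A call with a number of a shift or a turn outside -1 to 1 is refused whole. A call with a gripper value outside its range is refused whole. The fingers move at their own pace and stop on an object; the grip force is fixed at half the most. Time passes only in rows, so rows that repeat a pose let the fingers close. It gives the time, the measured TCP pose, the force and the opening at its end, in the units of the state.
- arm.read_state(): the state, without advancing time (a new reading comes with each control period).
- vision.grab_frame(name): name is "scene" or "top"; returns a dict with "img" (400x640x3 uint8, red, green, blue), "mtx" (3x3 intrinsics, pixels), "dist_coeffs" ([k1, k2, p1, p2, k3] as OpenCV has them; the pictures are not rectified), "R" (3x3) and "t" (3): a world point X has camera coordinates R X + t. Camera axes: x right, y down, z forward; pixel columns grow to the right and rows downward; lengths in m; the calibration is good to about 2 mm. A picture is of the moment at which its call begins. There is no depth.
- arm.close_job(): hands the job in, once; it reports no verdict.
The state is a dict: "clock": time; "joints": joint angles; "dq": joint speeds; "effort": joint torques, N m; "tcp_pos": TCP position; "tcp_rot": TCP orientation; "ft_force": force on the tool from outside, world axes, zero at the start; "moment": the same for the moment, N m; "width": opening from 0.0 (shut) to 1.0 (fully open).
Only numpy, scipy, OpenCV 4.12 (cv2) and the standard library are available. Lean on these libraries where they do the work, as an engineer would, in place of code of your own. Each camera call takes 0.05 s, during which the arm holds its last target.

## Working session

There is one attempt and no reset: what is moved stays moved. The work goes in short steps, Python scripts to look and compute and a tool call to move; the robot and the scene stay as the last step left them, time stands still between calls to the robot, and variables do not carry over. Pictures are saved under pics/ and viewed, and the job is handed in when it is done.

Besides the shell and the picture viewer there is one more tool, called after "Request:" by a JSON object that holds its "method" and its "body". send_rows: Moves the arm, as the interface text tells. Shift numbers are shares of 0.5 m and turn numbers shares of 45 degrees, none past 1 either way. Its arguments: {"type":"object","properties":{"targets":{"type":"array"}},"required":["targets"]}

```bash
ls; mkdir -p pics; python3 - <<'E'
from station import arm, vision
import cv2
s=arm.read_state(); print({k:s[k] for k in ('clock','tcp_pos','tcp_rot','ft_force','width')})
for n in('scene','top'):
    f=vision.grab_frame(n); cv2.imwrite(f'pics/{n}0.png',f['img'][:,:,::-1])
    print(n,f['mtx'],f['dist_coeffs'],f['R'],f['t'])
E
```

```text
pics
{'clock': 0.0, 'tcp_pos': array([ 0.18289166, -0.54488969,  0.2448348 ]), 'tcp_rot': array([-0.11403196,  0.69823339, -0.69748828,  0.11391642]), 'ft_force': array([ 0.06891529, -0.06466473,  0.77038398]), 'width': 0.9981307289063586}
scene [[484.93724263   0.         316.38726756]
 [  0.         484.93724263 196.28647592]
 [  0.           0.           1.        ]] [-0.12401756  0.          0.          0.          0.        ] [[-0.37059076  0.9286568  -0.01609477]
 [ 0.48580062  0.17903659 -0.85553706]
 [-0.79161875 -0.32487298 -0.51749136]] [ 0.20551492 -0.22618742  1.6706803 ]
top [[373.79162766   0.         321.88426563]
 [  0.         373.79162766 204.4757969 ]
 [  0.           0.           1.        ]] [-0.07954548  0.          0.          0.          0.        ] [[-0.01112404 -0.99940968 -0.03250446]
 [-0.9840796   0.01670818 -0.17694116]
 [ 0.1773798   0.03001868 -0.98368455]] [0.02382463 0.55878315 0.78757119]
```

View pics/scene0.png

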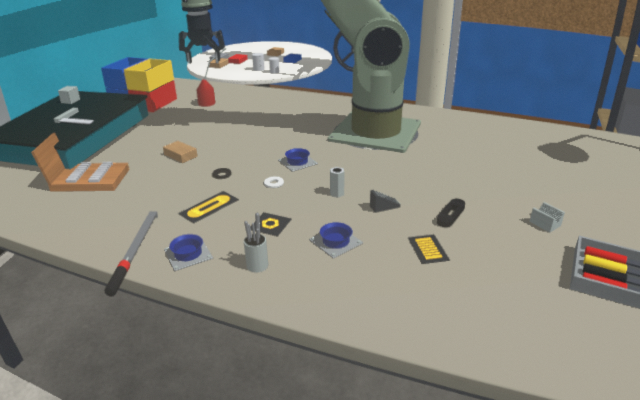

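View pics/top0.png

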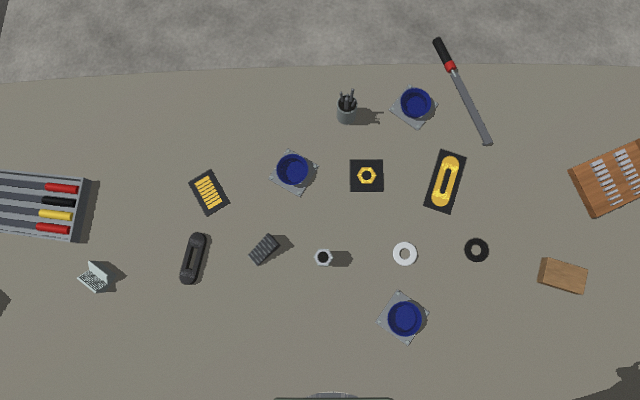

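The top view shows three blue cups, at pixels (292,170), (415,103) and (404,319). World +y (the robot's left) points to the image's left, so (292,170) should be the one meant. In the scene view it is at (336,238). I'll check this with coordinates and a crop.

```bash
cat > h.py <<'E'
import numpy as np, cv2
from station import arm, vision
def und(f,p):
    return cv2.undistortPoints(np.array(p,float).reshape(-1,1,2),f['mtx'],f['dist_coeffs']).reshape(-1,2)
def ray(f,p):
    n=und(f,p); d=np.c_[n,np.ones(len(n))]@f['R']; c=-f['R'].T@f['t']; return c,d
def plane(f,p,z):
    c,d=ray(f,p); return c+d*((z-c[2])/d[:,2])[:,None]
def tri(fs,ps,):
    A=[];b=[]
    for f,p in zip(fs,ps):
        c,d=ray(f,[p]); d=d[0]/np.linalg.norm(d[0]); M=np.eye(3)-np.outer(d,d); A.append(M); b.append(M@c)
    x=np.linalg.lstsq(np.vstack(A),np.hstack(b),rcond=None)[0]
    return x
def proj(f,X):
    r,_=cv2.Rodrigues(f['R']); return cv2.projectPoints(np.array(X,float).reshape(-1,1,3),r,f['t'],f['mtx'],f['dist_coeffs'])[0].reshape(-1,2)
def crop(f,x0,y0,x1,y1,s,name):
    cv2.imwrite('pics/'+name,cv2.resize(f['img'][y0:y1,x0:x1,::-1],None,fx=s,fy=s,interpolation=cv2.INTER_CUBIC))
E
python3 - <<'E'
from h import *
t=vision.grab_frame('top'); s=vision.grab_frame('scene')
crop(t,170,80,510,350,2.2,'c_top.png'); crop(s,160,130,480,280,2.4,'c_scene.png')
for n,f in(('top',t),('scene',s)):
    hsv=cv2.cvtColor(f['img'],cv2.COLOR_RGB2HSV)
    for nm,m in(('blue',cv2.inRange(hsv,(112,120,40),(128,255,255))),('yellow',cv2.inRange(hsv,(18,150,120),(35,255,255))),('black',cv2.inRange(hsv,(0,0,0),(180,255,62))),('bright',cv2.inRange(hsv,(0,0,175),(180,40,255)))):
        k,l,st,c=cv2.connectedComponentsWithStats(m)
        for i in range(1,k):
            x,y,w,h,a=st[i]
            if a>40 and (n=='top' and 180<c[i][0]<500 and 80<c[i][1]<350 or n=='scene' and 150<c[i][0]<480 and 130<c[i][1]<280):
                print(n,nm,c[i].round(1),st[i],plane(f,[c[i]],0.01)[0].round(3))
E
```

```text
top blue [415.3 102.5] [401  88  30  30 690] [ 0.819 -0.217  0.01 ]
top blue [292.1 169.1] [277 154  31  31 737] [0.654 0.088 0.01 ]
top blue [404.4 318.5] [388 301  34  36 918] [ 0.304 -0.165  0.01 ]
top yellow [444.8 180.8] [431 156  28  50 715] [ 0.619 -0.275  0.01 ]
top yellow [366.  174.6] [357 167  19  16 161] [ 0.637 -0.089  0.01 ]
top yellow [206.4 189.3] [195 176  24  29 281] [0.608 0.296 0.01 ]
top yellow [214.2 203.2] [207 198  15  11  56] [0.574 0.275 0.01 ]
top black [346.8 103.6] [338  91  19  21 191] [ 0.819 -0.048  0.01 ]
top black [410.7  95.6] [404  93  14  10  42] [ 0.838 -0.207  0.01 ]
top black [444.3 182.5] [423 149  43  66 761] [ 0.614 -0.274  0.01 ]
top black [287.8 162.4] [281 158  16  13  54] [0.671 0.098 0.01 ]
top black [366.4 175.7] [350 160  34  32 789] [ 0.634 -0.089  0.01 ]
top black [445.2 180.5] [440 169  11  24 119] [ 0.619 -0.276  0.01 ]
top black [210.2 192.4] [189 170  41  47 488] [0.6   0.286 0.01 ]
top black [366.3 174.9] [362 171   9   9  62] [ 0.636 -0.089  0.01 ]
top black [193.8 258.1] [180 232  27  53 646] [0.444 0.319 0.01 ]
top black [27
[... 184 characters left out ...]
1 ]
top bright [404.2 253.3] [393 242  24  24 332] [ 0.449 -0.17   0.01 ]
top bright [322.5 257.2] [315 249  17  16  69] [0.443 0.017 0.01 ]
scene blue [294.5 153.4] [286 149  22  11 128] [ 0.277 -0.184  0.01 ]
scene blue [331.7 231.9] [320 223  27  18 289] [0.631 0.069 0.01 ]
scene blue [184.3 245.9] [170 235  30  25 398] [ 0.803 -0.228  0.01 ]
scene yellow [208.2 205.7] [187 195  43  22 336] [ 0.634 -0.271  0.01 ]
scene yellow [269.7 223. ] [262 218  17  11  96] [ 0.648 -0.085  0.01 ]
scene yellow [428.  247.9] [416 237  26  22 337] [0.614 0.295 0.01 ]
scene black [451.  212.2] [438 200  26  26 343] [0.447 0.322 0.01 ]
scene bright [273.9 180.9] [264 175  21  13 182] [ 0.456 -0.167  0.01 ]
```

View pics/c_top.png

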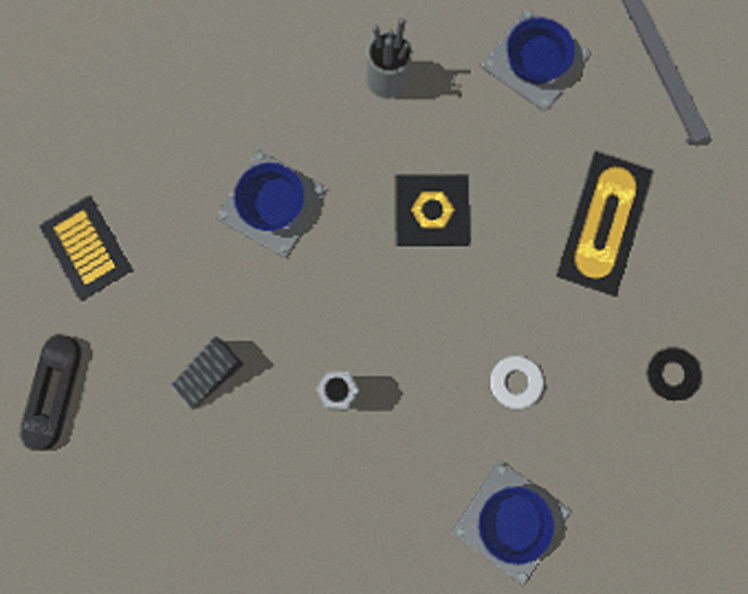

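View pics/c_scene.png

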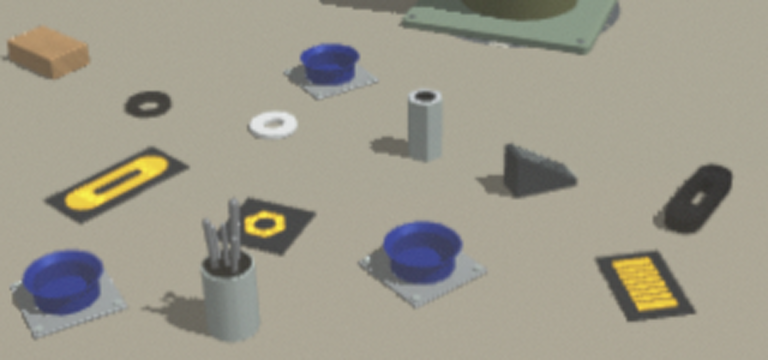

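The crops confirm it. The bench holds the strap at top pixel (194,258), step block (264,249), nut (323,257), washer (404,253) and seat ring (476,250). Three mats lie ahead of them. The cup at top (292,170), y≈+0.09, is clearly farthest left; the other two are at y≈-0.17 and -0.22. Next I measure it all in two views.

```bash
python3 - <<'E'
from h import *
t=vision.grab_frame('top'); s=vision.grab_frame('scene')
print('cam',-t['R'].T@t['t'],-s['R'].T@s['t'])
from scipy.spatial.transform import Rotation as Ro
st=arm.read_state(); print(Ro.from_quat(st['tcp_rot']).as_matrix().round(3))
T={'strap':(170,225,218,292,60),'ring':(460,235,492,265,70),'washer':None}
def comp(f,lo,hi,box,name,fill=True):
    hsv=cv2.cvtColor(f['img'],cv2.COLOR_RGB2HSV); m=cv2.inRange(hsv,lo,hi)
    x0,y0,x1,y1=box; M=np.zeros_like(m); M[y0:y1,x0:x1]=m[y0:y1,x0:x1]
    cs,_=cv2.findContours(M,cv2.RETR_EXTERNAL,cv2.CHAIN_APPROX_NONE)
    c=max(cs,key=cv2.contourArea); mm=cv2.moments(c); cen=np.array([mm['m10'],mm['m01']])/mm['m00']
    return cen,c,cv2.contourArea(c)
K=((0,0,0),(180,255,80)); Y=((18,120,90),(38,255,255)); W=((0,0,170),(180,40,255))
tab=[('strap',K,(170,222,215,292),(432,192,472,232)),
('seat',K,(458,232,495,268),(205,160,240,185)),
('washer',W,(388,238,420,268),(258,170,290,192)),
('ymat_strap',Y,(425,148,470,216),(180,190,240,222)),
('ymat_nut',Y,(350,160,385,190),(258,212,284,234)),
('ymat_step',Y,(188,168,232,216),(410,230,448,264))]
for n,c,bt,bs in tab:
    a=comp(t,*c,bt,n); b=comp(s,*c,bs,n)
    X=tri([t,s],[a[0],b[0]])
    print(n,a[0].round(1),a[2],b[0].round(1),b[2],'tri',X.round(4))
    z={'strap':.009,'seat':.0045,'washer':.004}.get(n,.003)
    P=plane(t,a[1].reshape(-1,2),z)[:,:2]; r=cv2.minAreaRect((P*1000).astype(np.float32))
    print('   top plane cen',plane(t,[a[0]],z)[0].round(4),'scene',plane(s,[b[0]],z)[0].round(4),'rect',r)
for p in [(264,249),(262,258),(270,240),(250,258),(300,240),(283,250),(323,265),(340,258)]: print(p,t['img'][p[1],p[0]])
crop(t,240,220,350,280,7,'c_sb.png'); crop(s,320,155,480,240,5,'c_sb2.png')
crop(t,255,140,335,205,8,'c_cup.png')
E
```

```text
cam [ 0.41045291 -0.00916754  0.87436775] [1.50858577 0.39240188 0.67435861]
[[-0.948 -0.     0.318]
 [-0.318  0.    -0.948]
 [ 0.    -1.    -0.   ]]
strap [195.1 258. ] 1057.5 [450.2 212.6] 436.5 tri [0.4437 0.3186 0.0058]
   top plane cen [0.4439 0.3161 0.009 ] scene [0.4479 0.32   0.009 ] rect ((443.04718017578125, 316.4336242675781), (55.230712890625, 124.94393920898438), 76.93736267089844)
seat [476.3 249.7] 433.5 [221.3 173. ] 112.5 tri [ 0.4549 -0.3406  0.0025]
   top plane cen [ 0.4547 -0.3396  0.0045] scene [ 0.458  -0.3388  0.0045] rect ((455.27978515625, -339.12200927734375), (56.779850006103516, 53.20526123046875), 88.71070861816406)
washer [404.2 253.4] 410.5 [273.5 180.5] 644.0 tri [ 0.4496 -0.1715  0.0069]
   top plane cen [ 0.4496 -0.1715  0.004 ] scene [ 0.4451 -0.1746  0.004 ] rect ((449.8781433105469, -171.55288696289062), (53.062828063964844, 52.92826843261719), 43.2486457824707)
ymat_strap [444.8 180.9] 835.5 [207.9 205.7] 388.0 tri [ 6.212e-01 -2.797e-01  3.000e-04]
   top plane cen [ 0.6198 -0.2774  0.003 ] scene [ 0.6246 -0.2788  0.003 ] rect ((621.3651123046875, -278.10662841796875), (43.97584915161133, 129.7644500732422), 69.28073120117188)
ymat_nut [366.1 175. ] 231.5 [270.  222.9] 128.0 tri [ 0.6378 -0.0897  0.0022]
   top plane cen [ 0.6376 -0.0896  0.003 ] scene [ 0.6388 -0.0893  0.003 ] rect ((637.6670532226562, -90.40680694580078), (45.54440689086914, 39.59769058227539), 88.94345092773438)
ymat_step [208. 192.] 431.0 [428.1 247.8] 334.5 tri [0.6032 0.2937 0.0024]
   top plane cen [0.603  0.2937 0.003 ] scene [0.6041 0.2937 0.003 ] rect ((603.4197998046875, 293.6401062011719), (77.13594055175781, 39.10577392578125), 30.560138702392578)
(264, 249) [65 68 71]
(262, 258) [66 67 70]
(270, 240) [90 96 96]
(250, 258) [131 134 129]
(300, 240) [131 129 118]
(283, 250) [76 75 69]
(323, 265) [130 135 138]
(340, 258) [74 75 71]
```

View pics/c_sb.png

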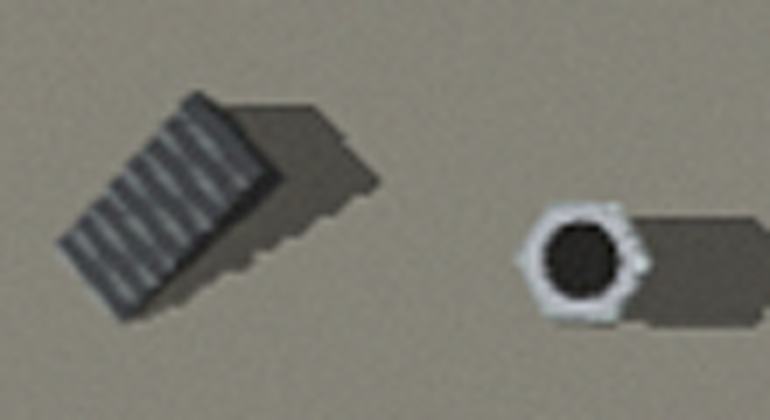

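View pics/c_sb2.png

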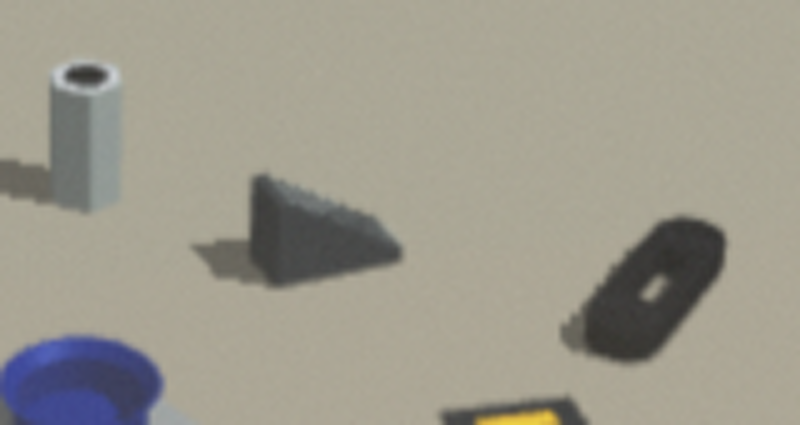

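View pics/c_cup.png

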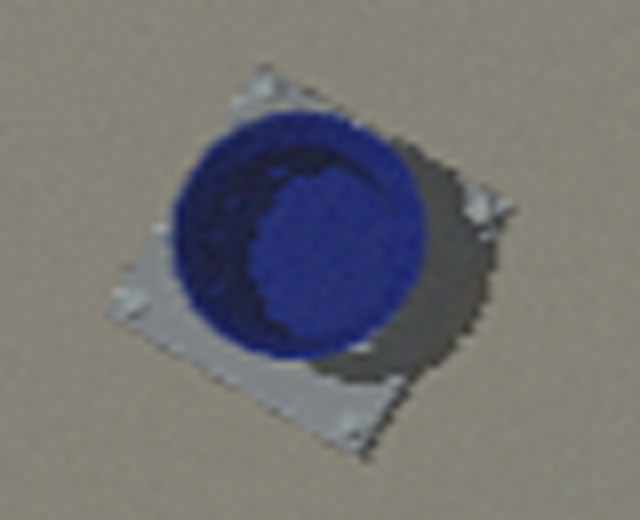

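```bash
python3 - <<'E'
from h import *
t=vision.grab_frame('top'); s=vision.grab_frame('scene')
def comp(f,lo,hi,box):
    hsv=cv2.cvtColor(f['img'],cv2.COLOR_RGB2HSV); m=cv2.inRange(hsv,lo,hi)
    x0,y0,x1,y1=box; M=np.zeros_like(m); M[y0:y1,x0:x1]=m[y0:y1,x0:x1]
    cs,_=cv2.findContours(M,cv2.RETR_EXTERNAL,cv2.CHAIN_APPROX_NONE)
    return max(cs,key=cv2.contourArea)
def cen(c):
    m=cv2.moments(c); return np.array([m['m10'],m['m01']])/m['m00']
# cup rim: hull ellipse in top; scene: upper
B=((110,90,30),(130,255,255))
c=comp(t,*B,(270,145,320,200)); e=cv2.fitEllipse(cv2.convexHull(c)); print('cup top ell',e, plane(t,[e[0]],.0295)[0].round(4))
d=comp(s,*B,(310,215,365,260)); x,y,w,h=cv2.boundingRect(d); print('cup scene bbox',x,y,w,h)
dp=d.reshape(-1,2); up=dp[dp[:,1]<=y+9].astype(float)
print('scene widest row', [ (r,dp[dp[:,1]==r][:,0].min(),dp[dp[:,1]==r][:,0].max()) for r in range(y,y+h,2)])
# base plate corners of cup from crop
pc=[(265,68),(512,208),(367,458),(108,305)]; P=plane(t,[(255+(a+.5)/8-.5,140+(b+.5)/8-.5) for a,b in pc],.004)
print('base corners',P.round(4).tolist(),P.mean(0).round(4))
# strap
for th in(55,62):
    c=comp(t,(0,0,0),(180,255,th),(170,222,215,292)); P=plane(t,c.reshape(-1,2),.018)[:,:2]
    r=cv2.minAreaRect((P*1000).astype(np.float32)); print('strap',th,cen(c),plane(t,[cen(c)],.018)[0].round(4),plane(t,[cen(c)],.009)[0].round(4),r)
    c2=comp(s,(0,0,0),(180,255,70),(432,192,472,232)); print('  tri',tri([t,s],[cen(c),cen(c2)]).round(4),cen(c2))
# strap slot in top view
g=cv2.cvtColor(t['img'],cv2.COLOR_RGB2GRAY)
print('ends')
for p,z in [((248.9,254.6),.010),((257.9,265.4),.010),((268.1,233.1),.0485),((277,244.5),.0485)]: print(plane(t,[p],z).round(4))
nt=(323.1,257.1)
print('nut tri',tri([t,s],[nt,(337,169.8)]).round(4),plane(t,[nt],.072).round(4), plane(s,[(337,169.8)],.072).round(4))
print('step tall top corner tri: top-view corner vs scene', proj(s,[plane(t,[(268.1,233.1)],.0485)[0],plane(t,[(277,244.5)],.0485)[0],plane(t,[(248.9,254.6)],.01)[0],plane(t,[(257.9,265.4)],.01)[0]]).round(1).tolist())
print('nut base proj',proj(s,[plane(t,[nt],.072)[0]*[1,1,0]]))
crop(t,165,220,225,295,8,'c_strap.png')
E
```

```text
cup top ell ((291.92523193359375, 168.93048095703125), (30.682538986206055, 31.58768653869629), 62.184722900390625) [0.6488 0.086  0.0295]
cup scene bbox 320 223 32 25
scene widest row [(223, np.int32(330), np.int32(342)), (225, np.int32(325), np.int32(346)), (227, np.int32(322), np.int32(349)), (229, np.int32(321), np.int32(350)), (231, np.int32(320), np.int32(351)), (233, np.int32(320), np.int32(350)), (235, np.int32(321), np.int32(349)), (237, np.int32(323), np.int32(348)), (239, np.int32(324), np.int32(348)), (241, np.int32(329), np.int32(348)), (243, np.int32(330), np.int32(347)), (245, np.int32(336), np.int32(345)), (247, np.int32(336), np.int32(339))]
base corners [[0.7091, 0.0995, 0.004], [0.663, 0.0244, 0.004], [0.5868, 0.0683, 0.004], [0.6353, 0.1467, 0.004]] [0.6486 0.0847 0.004 ]
strap 55 [199.4522293  253.84819533] [0.4532 0.3027 0.018 ] [0.4537 0.306  0.009 ] ((444.5856628417969, 308.2200622558594), (35.40386962890625, 118.74089050292969), 86.33091735839844)
  tri [0.4519 0.3136 0.0081] [450.20663469 212.58633094]
strap 62 [193.83541018 257.78271028] [0.4442 0.3158 0.018 ] [0.4445 0.3192 0.009 ] ((444.0046081542969, 317.2117919921875), (43.99534606933594, 120.61508178710938), 78.50691986083984)
  tri [0.4446 0.3198 0.007 ] [450.20663469 212.58633094]
ends
[[0.451  0.1879 0.01  ]]
[[0.4261 0.1664 0.01  ]]
[[0.4965 0.1368 0.0485]]
[[0.4709 0.1166 0.0485]]
nut tri [0.4411 0.0143 0.0708] [[0.4411 0.014  0.072 ]] [[0.443  0.0153 0.072 ]]
step tall top corner tri: top-view corner vs scene [[375.6, 195.5], [370.7, 189.2], [398.8, 203.3], [393.0, 197.1]]
nut base proj [[336.64610615 192.8347823 ]]
```

View pics/c_strap.png

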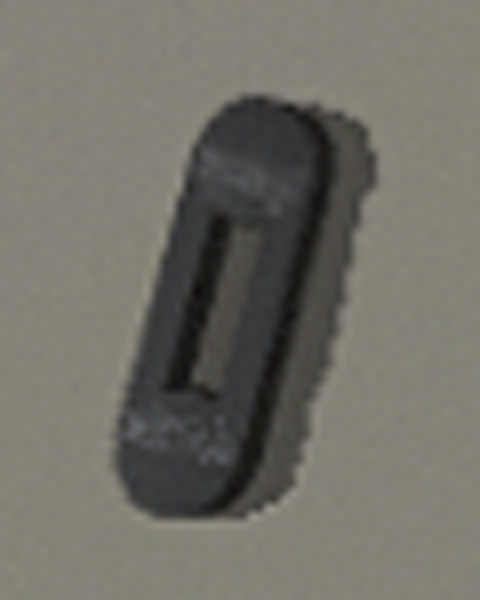

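Request:
{"method": "send_rows", "body": {"targets": [{"gripper": 0.68, "delta_pos": [0.52, 0.5, -0.25], "dr": [0, 0, 0.778]}, {"gripper": 0.68, "delta_pos": [0.52, 0.5, -0.25], "dr": [0, 0, 0.778]}, {"gripper": 0.68, "delta_pos": [0.52, 0.5, -0.25], "dr": [0, 0, 0.778]}, {"gripper": 0.68, "delta_pos": [0.52, 0.5, -0.25], "dr": [0, 0, 0.778]}, {"gripper": 0.68, "delta_pos": [0.52, 0.5, -0.25], "dr": [0, 0, 0.778]}]}}

```text
clock: 0.9
tcp_pos: [0.3542, -0.3801, 0.1629]
tcp_rot: [0.32, -0.63, 0.63, -0.32]
ft_force: [1.2, -1.2, -0.5]
width: 0.678
```

Request:
{"method": "send_rows", "body": {"targets": [{"gripper": 0.68, "delta_pos": [0.172, 0.2, -0.25], "dr": [0, 0, 0]}, {"gripper": 0.68, "delta_pos": [0.172, 0.2, -0.25], "dr": [0, 0, 0]}, {"gripper": 0.68, "delta_pos": [0.172, 0.2, -0.25], "dr": [0, 0, 0]}, {"gripper": 0.68, "delta_pos": [0.172, 0.2, -0.25], "dr": [0, 0, 0]}, {"gripper": 0.68, "delta_pos": [0.172, 0.2, -0.25], "dr": [0, 0, 0]}]}}

```text
clock: 1.4
tcp_pos: [0.4415, -0.2764, 0.0353]
tcp_rot: [-0.322, 0.631, -0.628, 0.322]
ft_force: [-0.3, 0.4, 0.6]
width: 0.682
```

Request:
{"method": "send_rows", "body": {"targets": [{"gripper": 0.68, "delta_pos": [0, 0, -0.02], "dr": [0, 0, 0]}, {"gripper": 0.68, "delta_pos": [0, 0, -0.03], "dr": [0, 0, 0]}, {"gripper": 0.68, "delta_pos": [0, 0, -0.036], "dr": [0, 0, 0]}, {"gripper": 0.68, "delta_pos": [0, 0, -0.036], "dr": [0, 0, 0]}]}}

```text
clock: 1.8
tcp_pos: [0.4411, -0.277, 0.0173]
tcp_rot: [-0.321, 0.631, -0.629, 0.321]
ft_force: [-0.1, 0.5, 1.2]
width: 0.681
```

Request:
{"method": "send_rows", "body": {"targets": [{"gripper": 0.68, "delta_pos": [0, 0, -0.006], "dr": [0, 0, 0]}, {"gripper": 0.68, "delta_pos": [0, 0, -0.006], "dr": [0, 0, 0]}]}}

```text
clock: 2.0
tcp_pos: [0.441, -0.2774, 0.0143]
tcp_rot: [-0.321, 0.631, -0.629, 0.321]
ft_force: [0.4, 0.5, 0.1]
width: 0.678
```

Request:
{"method": "send_rows", "body": {"targets": [{"gripper": 0.68, "delta_pos": [0, 0, -0.006], "dr": [0, 0, 0]}, {"gripper": 0.68, "delta_pos": [0, 0, -0.006], "dr": [0, 0, 0]}]}}

```text
clock: 2.2
tcp_pos: [0.4409, -0.2774, 0.0111]
tcp_rot: [-0.321, 0.631, -0.629, 0.321]
ft_force: [0.6, 0.4, -1.0]
width: 0.68
```

Request:
{"method": "send_rows", "body": {"targets": [{"gripper": 0.68, "delta_pos": [0, 0, -0.005], "dr": [0, 0, 0]}, {"gripper": 0.68, "delta_pos": [0, 0, -0.005], "dr": [0, 0, 0]}]}}

```text
clock: 2.4
tcp_pos: [0.4411, -0.2775, 0.0093]
tcp_rot: [-0.321, 0.631, -0.629, 0.321]
ft_force: [-3.2, 2.9, 18.8]
width: 0.678
```

Request:
{"method": "send_rows", "body": {"targets": [{"gripper": 1.0, "delta_pos": [0, 0, 0.07], "dr": [0, 0, 0]}, {"gripper": 1.0, "delta_pos": [0.028, -0.125, 0.08], "dr": [0, 0, 0]}, {"gripper": 1.0, "delta_pos": [0.028, -0.125, 0.08], "dr": [0, 0, 0]}, {"gripper": 1.0, "delta_pos": [0.028, -0.125, 0.08], "dr": [0, 0, 0]}]}}

```text
clock: 2.8
tcp_pos: [0.4549, -0.3424, 0.0495]
tcp_rot: [-0.32, 0.631, -0.63, 0.321]
ft_force: [-0.2, 0.7, -1.0]
width: 1.001
```

Request:
{"method": "send_rows", "body": {"targets": [{"gripper": 1.0, "delta_pos": [0, 0.004, -0.05], "dr": [0, 0, 0]}, {"gripper": 1.0, "delta_pos": [0, 0.004, -0.071], "dr": [0, 0, 0]}, {"gripper": 1.0, "delta_pos": [0, 0.004, -0.071], "dr": [0, 0, 0]}, {"gripper": 0.5, "delta_pos": [0, 0.004, -0.071], "dr": [0, 0, 0]}, {"gripper": 0.5, "delta_pos": [0, 0.004, -0.071], "dr": [0, 0, 0]}]}}

```text
clock: 3.3
tcp_pos: [0.4552, -0.3404, 0.0147]
tcp_rot: [-0.32, 0.63, -0.63, 0.321]
ft_force: [-0.5, 0.8, 0.4]
width: 0.687
```

Request:
{"method": "send_rows", "body": {"targets": [{"gripper": 0.5, "delta_pos": [0, 0, 0], "dr": [0, 0, 0]}, {"gripper": 0.5, "delta_pos": [0, 0, 0], "dr": [0, 0, 0]}, {"gripper": 0.5, "delta_pos": [0, 0, 0], "dr": [0, 0, 0]}]}}

```text
clock: 3.6
tcp_pos: [0.4552, -0.3404, 0.0158]
tcp_rot: [0.32, -0.63, 0.63, -0.321]
ft_force: [-2.2, 1.1, 10.9]
width: 0.607
```

```bash
python3 - <<'E'
from h import *
t=vision.grab_frame('top'); s=vision.grab_frame('scene')
st=arm.read_state(); print(st['tcp_pos'],st['ft_force'],st['width'])
crop(t,420,200,530,290,6,'g1t.png'); crop(s,180,120,280,200,7,'g1s.png')
E
```

```text
[ 0.45523192 -0.34047462  0.01581404] [-3.71944478  2.35521664 10.18981993] 0.6045510863916249
```

View pics/g1t.png

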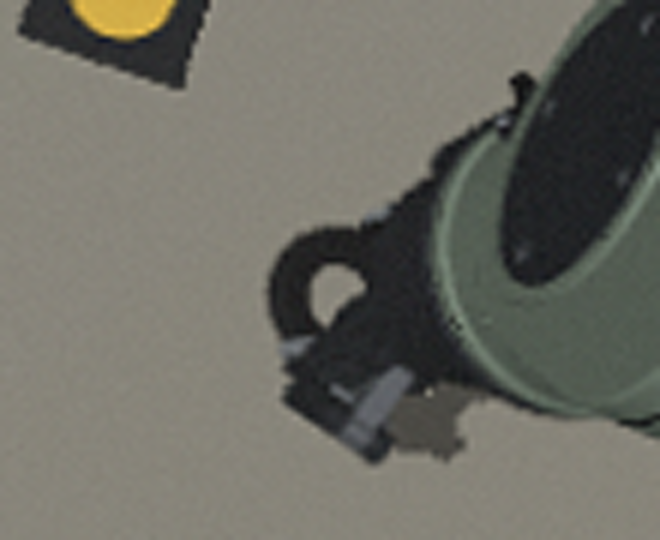

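View pics/g1s.png

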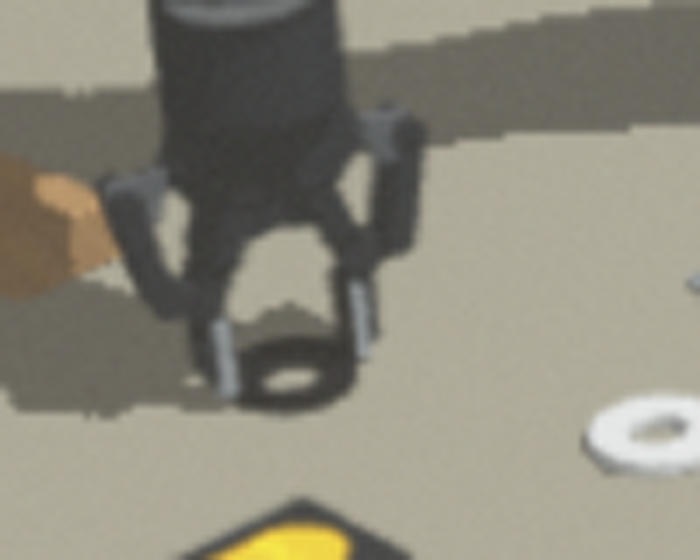

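Request:
{"method": "send_rows", "body": {"targets": [{"gripper": 0.5, "delta_pos": [0, 0, 0.02], "dr": [0, 0, 0]}, {"gripper": 0.5, "delta_pos": [0, 0, 0.08], "dr": [0, 0, 0]}, {"gripper": 0.5, "delta_pos": [0, 0, 0.16], "dr": [0, 0, 0]}, {"gripper": 0.5, "delta_pos": [0, 0, 0.16], "dr": [0, 0, 0]}]}}

```text
clock: 4.1
tcp_pos: [0.4568, -0.3416, 0.1009]
tcp_rot: [0.319, -0.628, 0.633, -0.322]
ft_force: [-0.2, 0.4, -1.7]
width: 0.604
```

```bash
python3 - <<'E'
from h import *
t=vision.grab_frame('top'); s=vision.grab_frame('scene')
st=arm.read_state(); print(st['tcp_pos'],st['ft_force'],st['width'])
crop(t,420,200,530,290,6,'g2t.png'); crop(s,160,80,280,180,6,'g2s.png')
E
```

```text
[ 0.45556694 -0.3407239   0.09706747] [ 0.24933928 -0.30673678 -1.44386523] 0.6054344781803105
```

View pics/g2t.png

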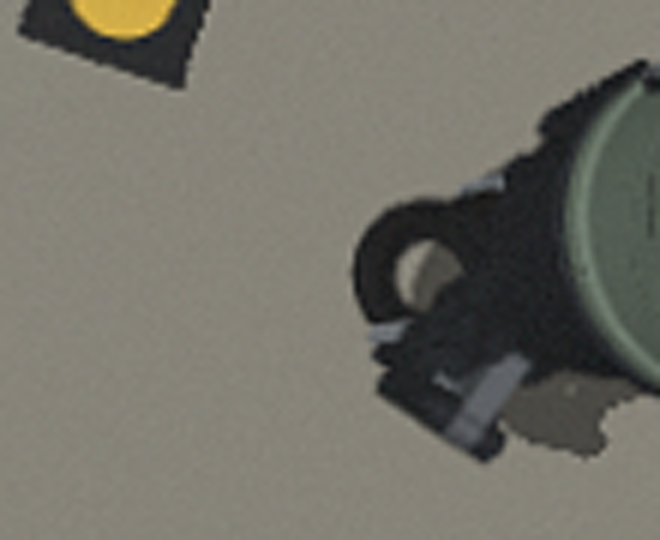

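View pics/g2s.png

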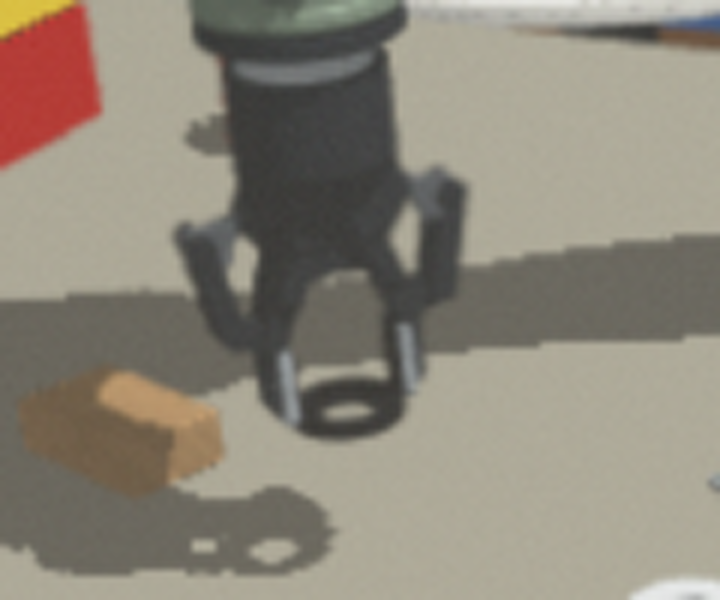

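```bash
python3 - <<'E'
from h import *
t=vision.grab_frame('top');s=vision.grab_frame('scene')
p=[(420+432.5/6-.5,200+277.5/6-.5)]
for z in(.086,.0905): print(plane(t,p,z))
ps=(160+348/6-.5,80+408/6-.5); print(tri([t,s],[p[0],ps]))
# cup centre from scene rim
print(plane(s,[(335.5,231.8)],.0295),tri([t,s],[(291.9,168.9),(335.5,231.8)]))
E
```

```text
[[ 0.45811516 -0.34208789  0.086     ]]
[[ 0.45784311 -0.34018758  0.0905    ]]
[ 0.4578793  -0.34122411  0.08700364]
[[0.65301001 0.08695808 0.0295    ]] [0.64962806 0.08606953 0.02703127]
```

Request:
{"method": "send_rows", "body": {"targets": [{"gripper": 0.5, "delta_pos": [0.384, 0.854, 0.04], "dr": [0, 0, 0]}, {"gripper": 0.5, "delta_pos": [0.384, 0.854, 0.04], "dr": [0, 0, 0]}, {"gripper": 0.5, "delta_pos": [0.384, 0.854, 0.04], "dr": [0, 0, 0]}, {"gripper": 0.5, "delta_pos": [0.384, 0.854, 0.04], "dr": [0, 0, 0]}, {"gripper": 0.5, "delta_pos": [0.384, 0.854, 0.04], "dr": [0, 0, 0]}]}}

```text
clock: 4.8
tcp_pos: [0.5577, -0.1105, 0.1056]
tcp_rot: [-0.321, 0.631, -0.63, 0.32]
ft_force: [0.3, -0.4, -1.6]
width: 0.609
```

Remaining: (0.090, 0.196, -0.01).

Request:
{"method": "send_rows", "body": {"targets": [{"gripper": 0.5, "delta_pos": [0.181, 0.393, -0.02], "dr": [0, 0, 0]}, {"gripper": 0.5, "delta_pos": [0.181, 0.393, -0.02], "dr": [0, 0, 0]}, {"gripper": 0.5, "delta_pos": [0.181, 0.393, -0.02], "dr": [0, 0, 0]}, {"gripper": 0.5, "delta_pos": [0.181, 0.393, -0.02], "dr": [0, 0, 0]}, {"gripper": 0.5, "delta_pos": [0.181, 0.393, -0.04], "dr": [0, 0, 0]}]}}

```text
clock: 5.3
tcp_pos: [0.6489, 0.0919, 0.0849]
tcp_rot: [-0.322, 0.631, -0.628, 0.322]
ft_force: [0.8, 0.1, -0.3]
width: 0.61
```

Request:
{"method": "send_rows", "body": {"targets": [{"gripper": 0.5, "delta_pos": [0, 0, -0.04], "dr": [0, 0, 0]}, {"gripper": 0.5, "delta_pos": [0, 0, -0.04], "dr": [0, 0, 0]}]}}

```text
clock: 5.5
tcp_pos: [0.6471, 0.0929, 0.0616]
tcp_rot: [-0.324, 0.631, -0.627, 0.321]
ft_force: [-0.3, 0.3, -0.5]
width: 0.606
```

```bash
python3 - <<'E'
from h import *
t=vision.grab_frame('top'); s=vision.grab_frame('scene')
st=arm.read_state(); print(st['tcp_pos'],st['ft_force'],st['width'])
crop(t,245,130,345,210,7,'g3t.png'); crop(s,290,170,390,260,7,'g3s.png')
E
```

```text
[0.64852706 0.09121273 0.06458501] [ 0.68717762 -0.73888784 -0.28569667] 0.6070409368741339
```

View pics/g3t.png

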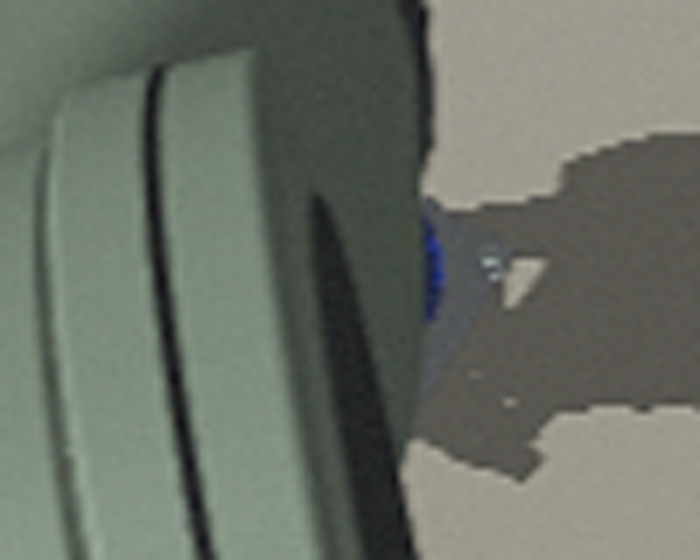

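View pics/g3s.png

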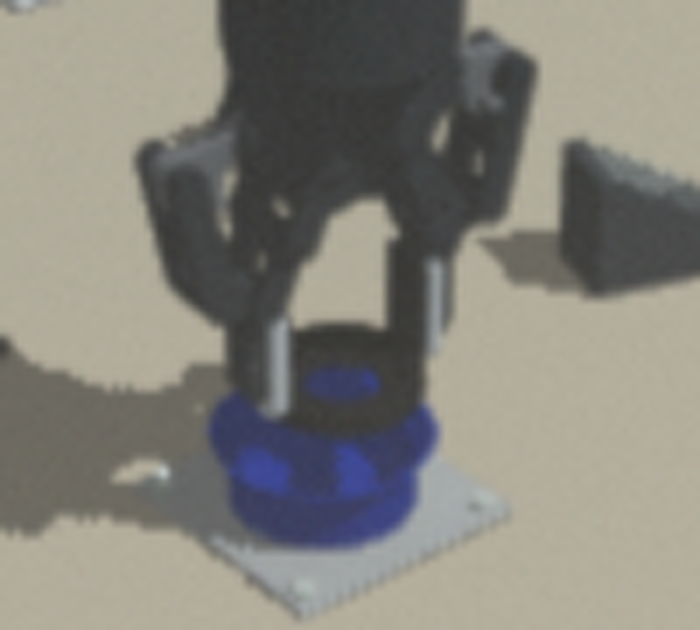

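Request:
{"method": "send_rows", "body": {"targets": [{"gripper": 0.5, "delta_pos": [-0.001, -0.011, -0.01], "dr": [0, 0, 0]}, {"gripper": 0.5, "delta_pos": [-0.001, -0.011, -0.03], "dr": [0, 0, 0]}, {"gripper": 0.5, "delta_pos": [-0.001, -0.011, -0.042], "dr": [0, 0, 0]}, {"gripper": 0.5, "delta_pos": [-0.001, -0.011, -0.042], "dr": [0, 0, 0]}]}}

```text
clock: 6.0
tcp_pos: [0.6475, 0.0855, 0.0426]
tcp_rot: [-0.323, 0.631, -0.628, 0.321]
ft_force: [-0.2, -0.9, -1.0]
width: 0.606
```

```bash
python3 - <<'E'
from h import *
s=vision.grab_frame('scene')
st=arm.read_state(); print(st['tcp_pos'],st['ft_force'],st['width'])
crop(s,290,170,390,260,7,'g4s.png')
E
```

```text
[0.64780476 0.08564848 0.04315216] [ 0.47803495 -1.71979888 -0.9836448 ] 0.6056996691593038
```

View pics/g4s.png

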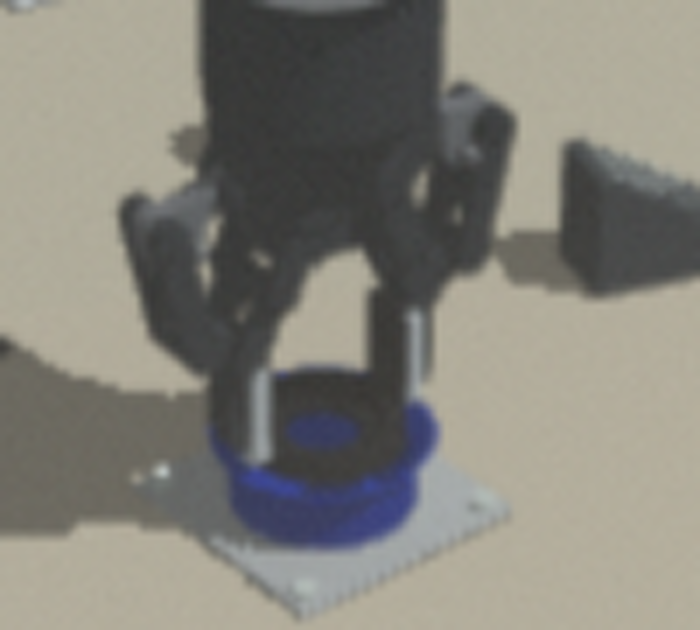

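Request:
{"method": "send_rows", "body": {"targets": [{"gripper": 0.7, "delta_pos": [0, 0, 0], "dr": [0, 0, 0]}, {"gripper": 0.8, "delta_pos": [0, 0, 0], "dr": [0, 0, 0]}, {"gripper": 1.0, "delta_pos": [0, 0, 0.1], "dr": [0, 0, 0]}, {"gripper": 1.0, "delta_pos": [0, 0, 0.17], "dr": [0, 0, 0]}]}}

```text
clock: 6.45
tcp_pos: [0.648, 0.0857, 0.1303]
tcp_rot: [-0.322, 0.631, -0.629, 0.322]
ft_force: [0.4, -1.4, 0.4]
width: 1.002
```

```bash
python3 - <<'E'
from h import *
s=vision.grab_frame('scene')
st=arm.read_state(); print(st['tcp_pos'],st['ft_force'],st['width'])
crop(s,290,170,390,260,7,'g5s.png')
E
```

```text
[0.65008141 0.08589101 0.13595045] [ 1.47972041 -0.10105265  8.43750807] 1.0040530432520955
```

View pics/g5s.png

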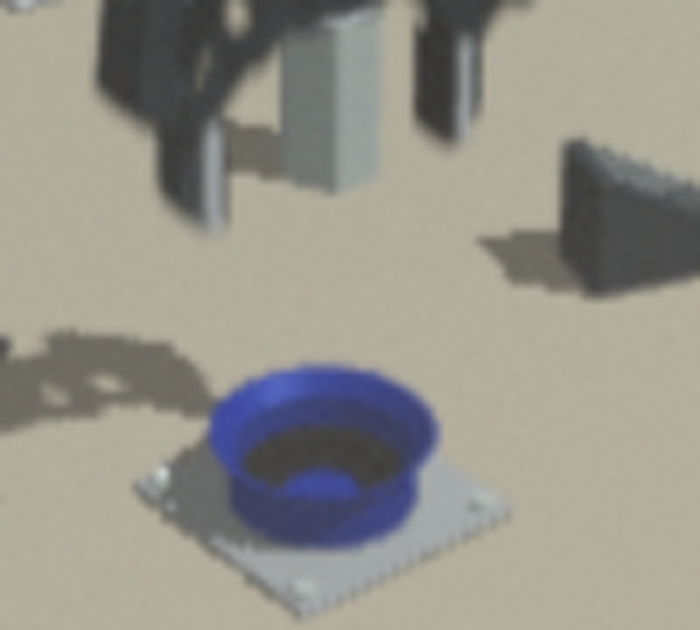

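Request:
{"method": "send_rows", "body": {"targets": [{"gripper": 1.0, "delta_pos": [-0.4, -0.515, -0.1], "dr": [0, 0, 0]}, {"gripper": 1.0, "delta_pos": [-0.4, -0.515, -0.1], "dr": [0, 0, 0]}, {"gripper": 1.0, "delta_pos": [-0.4, -0.515, -0.1], "dr": [0, 0, 0]}, {"gripper": 1.0, "delta_pos": [-0.4, -0.515, -0.1], "dr": [0, 0, 0]}, {"gripper": 1.0, "delta_pos": [-0.4, -0.515, -0.1], "dr": [0, 0, 0]}]}}

```text
clock: 7.0
tcp_pos: [0.4956, -0.1121, 0.0962]
tcp_rot: [-0.319, 0.63, -0.63, 0.325]
ft_force: [1.5, -0.9, -0.8]
width: 1.007
```

Request:
{"method": "send_rows", "body": {"targets": [{"gripper": 1.0, "delta_pos": [-0.09, -0.119, -0.05], "dr": [0, 0, 0]}, {"gripper": 1.0, "delta_pos": [-0.09, -0.119, -0.09], "dr": [0, 0, 0]}, {"gripper": 1.0, "delta_pos": [-0.09, -0.119, -0.11], "dr": [0, 0, 0]}, {"gripper": 1.0, "delta_pos": [-0.09, -0.119, -0.11], "dr": [0, 0, 0]}]}}

```text
clock: 7.4
tcp_pos: [0.4505, -0.1714, 0.0404]
tcp_rot: [-0.319, 0.63, -0.629, 0.324]
ft_force: [-0.7, 0.3, -0.1]
width: 0.998
```

Request:
{"method": "send_rows", "body": {"targets": [{"gripper": 1.0, "delta_pos": [0, 0, -0.035], "dr": [0, 0, 0]}, {"gripper": 1.0, "delta_pos": [0, 0, -0.054], "dr": [0, 0, 0]}, {"gripper": 1.0, "delta_pos": [0, 0, -0.054], "dr": [0, 0, 0]}, {"gripper": 0.5, "delta_pos": [0, 0, -0.054], "dr": [0, 0, 0]}, {"gripper": 0.5, "delta_pos": [0, 0, -0.054], "dr": [0, 0, 0]}]}}

```text
clock: 7.9
tcp_pos: [0.4509, -0.1713, 0.0141]
tcp_rot: [-0.319, 0.63, -0.629, 0.324]
ft_force: [0.8, 0.2, 0.2]
width: 0.69
```

Request:
{"method": "send_rows", "body": {"targets": [{"gripper": 0.5, "delta_pos": [0, 0, 0], "dr": [0, 0, 0]}, {"gripper": 0.5, "delta_pos": [0, 0, 0], "dr": [0, 0, 0]}, {"gripper": 0.5, "delta_pos": [0, 0, 0], "dr": [0, 0, 0]}]}}

```text
clock: 8.2
tcp_pos: [0.4508, -0.1713, 0.0151]
tcp_rot: [-0.319, 0.63, -0.63, 0.324]
ft_force: [-4.0, 2.2, 15.0]
width: 0.607
```

Request:
{"method": "send_rows", "body": {"targets": [{"gripper": 0.5, "delta_pos": [0, 0, 0.02], "dr": [0, 0, 0]}, {"gripper": 0.5, "delta_pos": [0, 0, 0.08], "dr": [0, 0, 0]}, {"gripper": 0.5, "delta_pos": [0, 0, 0.17], "dr": [0, 0, 0]}, {"gripper": 0.5, "delta_pos": [0, 0, 0.17], "dr": [0, 0, 0]}]}}

```text
clock: 8.6
tcp_pos: [0.4523, -0.1719, 0.105]
tcp_rot: [0.318, -0.628, 0.631, -0.326]
ft_force: [0.4, -0.1, -2.8]
width: 0.604
```

```bash
python3 - <<'E'
from h import *
t=vision.grab_frame('top'); s=vision.grab_frame('scene')
st=arm.read_state(); print(st['tcp_pos'],st['ft_force'],st['width'])
crop(t,370,220,460,290,7,'g6t.png'); crop(s,220,100,330,190,6,'g6s.png')
E
```

```text
[ 0.45124349 -0.17149675  0.10136049] [ 0.24550835 -0.55731236 -1.6033329 ] 0.60753173759857
```

View pics/g6t.png

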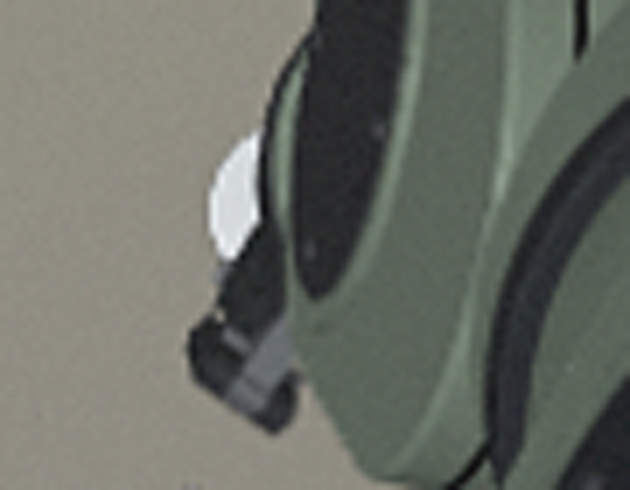

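View pics/g6s.png

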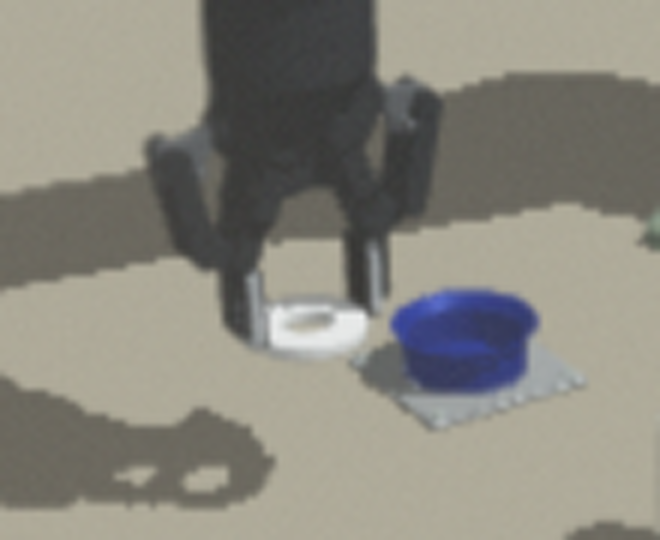

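Request:
{"method": "send_rows", "body": {"targets": [{"gripper": 0.5, "delta_pos": [0.394, 0.515, 0.02], "dr": [0, 0, 0]}, {"gripper": 0.5, "delta_pos": [0.394, 0.515, 0.02], "dr": [0, 0, 0]}, {"gripper": 0.5, "delta_pos": [0.394, 0.515, 0.02], "dr": [0, 0, 0]}, {"gripper": 0.5, "delta_pos": [0.394, 0.515, 0.02], "dr": [0, 0, 0]}, {"gripper": 0.5, "delta_pos": [0.394, 0.515, 0.02], "dr": [0, 0, 0]}]}}

```text
clock: 9.2
tcp_pos: [0.6034, 0.029, 0.1081]
tcp_rot: [0.319, -0.629, 0.63, -0.325]
ft_force: [0.1, -0.3, -1.7]
width: 0.603
```

Remaining (0.045, 0.057).

Request:
{"method": "send_rows", "body": {"targets": [{"gripper": 0.5, "delta_pos": [0.09, 0.114, -0.02], "dr": [0, 0, 0]}, {"gripper": 0.5, "delta_pos": [0.09, 0.114, -0.06], "dr": [0, 0, 0]}, {"gripper": 0.5, "delta_pos": [0.09, 0.114, -0.09], "dr": [0, 0, 0]}, {"gripper": 0.5, "delta_pos": [0.09, 0.114, -0.09], "dr": [0, 0, 0]}]}}

```text
clock: 9.6
tcp_pos: [0.6466, 0.0857, 0.06]
tcp_rot: [-0.321, 0.63, -0.629, 0.323]
ft_force: [-0.4, -0.2, -0.9]
width: 0.607
```

Request:
{"method": "send_rows", "body": {"targets": [{"gripper": 0.5, "delta_pos": [0.003, 0, -0.02], "dr": [0, 0, 0]}, {"gripper": 0.5, "delta_pos": [0.003, 0, -0.034], "dr": [0, 0, 0]}, {"gripper": 0.5, "delta_pos": [0.003, 0, -0.034], "dr": [0, 0, 0]}, {"gripper": 0.5, "delta_pos": [0.003, 0, -0.034], "dr": [0, 0, 0]}]}}

```text
clock: 10.0
tcp_pos: [0.6482, 0.0854, 0.0433]
tcp_rot: [-0.321, 0.63, -0.629, 0.323]
ft_force: [-0.4, -0.5, -0.9]
width: 0.603
```

```bash
python3 - <<'E'
from h import *
s=vision.grab_frame('scene')
st=arm.read_state(); print(st['tcp_pos'],st['ft_force'],st['width'])
crop(s,290,170,390,260,7,'g7s.png')
E
```

```text
[0.64834947 0.08553676 0.04350662] [-0.65911752  0.39403473 -2.03503832] 0.6086807280512307
```

View pics/g7s.png

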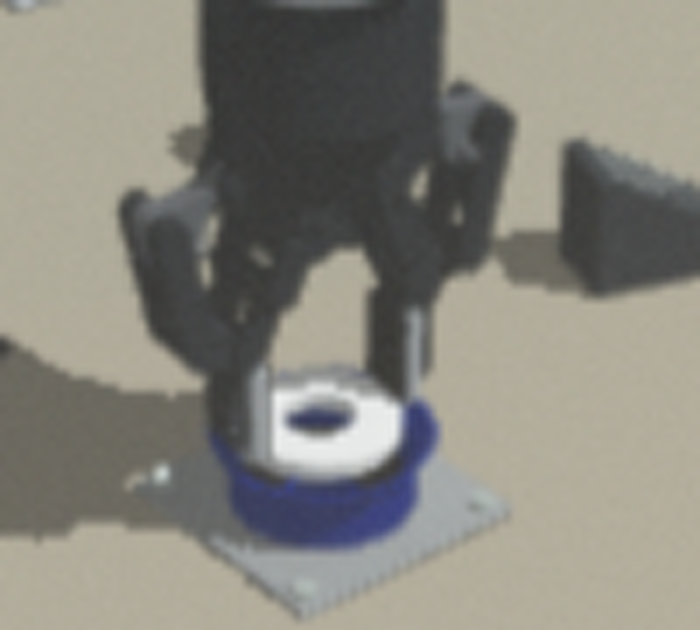

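Request:
{"method": "send_rows", "body": {"targets": [{"gripper": 0.7, "delta_pos": [0, 0, 0], "dr": [0, 0, 0]}, {"gripper": 0.8, "delta_pos": [0, 0, 0], "dr": [0, 0, 0]}, {"gripper": 1.0, "delta_pos": [0, 0, 0.1], "dr": [0, 0, 0]}, {"gripper": 1.0, "delta_pos": [0, 0, 0.2], "dr": [0, 0, 0]}, {"gripper": 1.0, "delta_pos": [0, 0, 0.26], "dr": [0, 0, 0]}]}}

```text
clock: 10.55
tcp_pos: [0.6491, 0.0856, 0.1775]
tcp_rot: [0.32, -0.629, 0.63, -0.324]
ft_force: [-0.1, -0.4, -0.8]
width: 1.001
```

```bash
python3 - <<'E'
from h import *
s=vision.grab_frame('scene')
st=arm.read_state(); print(st['tcp_pos'],st['ft_force'],st['width'])
crop(s,290,150,390,260,5,'g8s.png')
E
```

```text
[0.65038679 0.08569215 0.18126102] [1.01666795 0.26408705 6.11177194] 1.0004197861501831
```

View pics/g8s.png

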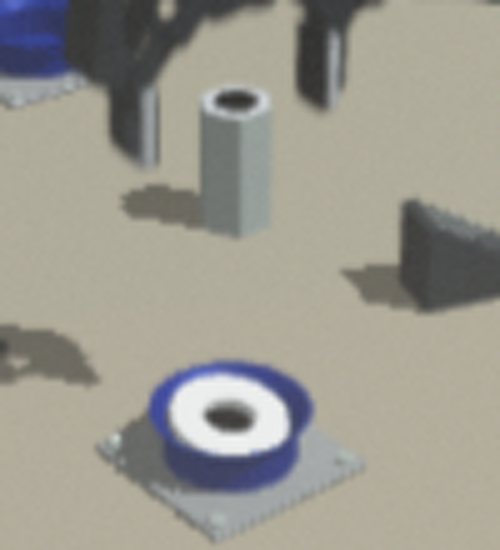

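Request:
{"method": "send_rows", "body": {"targets": [{"gripper": 1.0, "delta_pos": [-0.42, -0.143, -0.04], "dr": [0, 0, 0.805]}, {"gripper": 1.0, "delta_pos": [-0.42, -0.143, -0.04], "dr": [0, 0, 0.805]}, {"gripper": 1.0, "delta_pos": [-0.42, -0.143, -0.04], "dr": [0, 0, 0.805]}, {"gripper": 1.0, "delta_pos": [-0.42, -0.143, -0.04], "dr": [0, 0, 0.805]}, {"gripper": 1.0, "delta_pos": [-0.42, -0.143, -0.04], "dr": [0, 0, 0.805]}]}}

```text
clock: 11.1
tcp_pos: [0.4374, 0.0132, 0.1618]
tcp_rot: [-0.499, 0.497, -0.496, 0.507]
ft_force: [2.5, 0.4, 0.4]
width: 1.004
```

```bash
python3 - <<'E'
from h import *
from scipy.spatial.transform import Rotation as Ro
s=vision.grab_frame('scene')
st=arm.read_state(); M=Ro.from_quat(st['tcp_rot']).as_matrix(); print(st['tcp_pos'],st['ft_force'],st['width'],np.degrees(np.arctan2(M[1,2],M[0,2])),M[:,1])
crop(s,290,150,390,260,5,'g9s.png')
E
```

```text
[0.43411764 0.01173407 0.16161939] [ 3.91934606 -1.70660991  0.64638407] 1.0006294817947847 0.7781053399043035 [ 0.00370536  0.00760909 -0.99996419]
```

View pics/g9s.png

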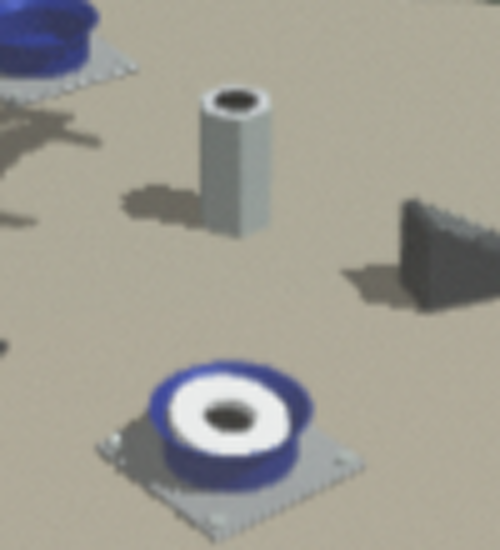

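```bash
python3 - <<'E'
from h import *
t=vision.grab_frame('top');s=vision.grab_frame('scene')
for z in(.0295,.021,.025): print(z,proj(s,[(.650,.086,z)]),proj(t,[(.650,.086,z)]))
crop(t,255,140,335,205,8,'g10t.png')
for f in(s,t):
    hsv=cv2.cvtColor(f['img'],cv2.COLOR_RGB2HSV); m=cv2.inRange(hsv,(0,0,165),(180,45,255))
    M=np.zeros_like(m); b=(315,220,360,250) if f is s else (275,152,315,190); M[b[1]:b[3],b[0]:b[2]]=m[b[1]:b[3],b[0]:b[2]]
    cs,_=cv2.findContours(M,cv2.RETR_EXTERNAL,cv2.CHAIN_APPROX_NONE); c=max(cs,key=cv2.contourArea); e=cv2.fitEllipse(c); print(e)
E
```

```text
0.0295 [[335.55256732 231.00373631]] [[291.93339856 168.41782447]]
0.021 [[335.53423738 234.01629503]] [[292.33143695 169.39129261]]
0.025 [[335.54286773 232.60171065]] [[292.14505607 168.93547352]]
((337.0151672363281, 232.74217224121094), (28.781198501586914, 48.3361701965332), 90.90950012207031)
((292.3144836425781, 169.57742309570312), (20.25356674194336, 22.332866668701172), 47.62649154663086)
```

View pics/g10t.png

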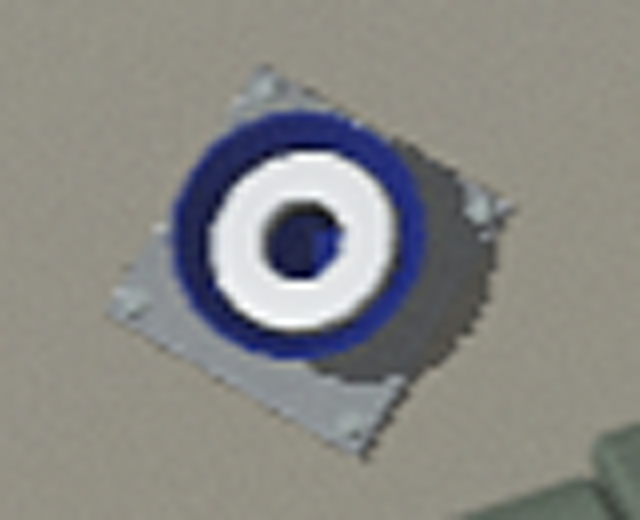

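```bash
python3 - <<'E'
from h import *
s=vision.grab_frame('scene')
a=s['img'].copy()
big=cv2.resize(a[212:257,308:364,::-1],None,fx=13,fy=13,interpolation=cv2.INTER_CUBIC)
th=np.linspace(0,2*np.pi,80)
for z,r,col in((.0295,.038,(0,255,0)),(.021,.028,(0,0,255)),(.0295,.036,(0,255,0)),(.023,.0295,(0,255,255))):
    P=proj(s,np.c_[.650+r*np.cos(th),.086+r*np.sin(th),np.full(80,z)])
    P=((P-[308,212]+.5)*13).astype(np.int32); cv2.polylines(big,[P.reshape(-1,1,2)],True,col,1)
cv2.imwrite('pics/g11.png',big)
E
```

```text
(no output)
```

View pics/g11.png

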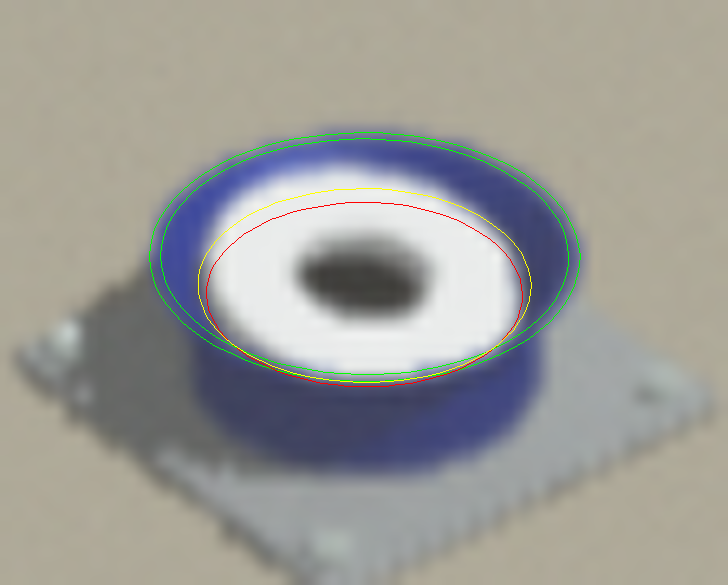

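The washer is tilted and wedged: its far-left edge rides on the flare, about 9 mm too high. I'll press that edge down after the nut.

Request:
{"method": "send_rows", "body": {"targets": [{"gripper": 1.0, "delta_pos": [0.0145, 0.005, -0.02], "dr": [0, 0, -0.017]}, {"gripper": 1.0, "delta_pos": [0.0145, 0.005, -0.1], "dr": [0, 0, -0.017]}, {"gripper": 1.0, "delta_pos": [0.0145, 0.005, -0.18], "dr": [0, 0, -0.017]}, {"gripper": 1.0, "delta_pos": [0.0145, 0.005, -0.239], "dr": [0, 0, -0.017]}, {"gripper": 1.0, "delta_pos": [0.0145, 0.005, -0.239], "dr": [0, 0, -0.017]}]}}

```text
clock: 11.8
tcp_pos: [0.4476, 0.0172, 0.0387]
tcp_rot: [-0.495, 0.503, -0.501, 0.501]
ft_force: [-0.7, -0.5, 0.3]
width: 1.006
```

Request:
{"method": "send_rows", "body": {"targets": [{"gripper": 0.2, "delta_pos": [0, 0, 0], "dr": [0, 0, 0]}, {"gripper": 0.2, "delta_pos": [0, 0, 0], "dr": [0, 0, 0]}, {"gripper": 0.2, "delta_pos": [0, 0, 0], "dr": [0, 0, 0]}, {"gripper": 0.2, "delta_pos": [0, 0, 0], "dr": [0, 0, 0]}, {"gripper": 0.2, "delta_pos": [0, 0, 0], "dr": [0, 0, 0]}]}}

```text
clock: 12.3
tcp_pos: [0.4474, 0.0171, 0.0398]
tcp_rot: [-0.495, 0.503, -0.501, 0.501]
ft_force: [-5.7, -0.5, 12.6]
width: 0.412
```

Request:
{"method": "send_rows", "body": {"targets": [{"gripper": 0.2, "delta_pos": [0, 0, 0.02], "dr": [0, 0, 0]}, {"gripper": 0.2, "delta_pos": [0, 0, 0.06], "dr": [0, 0, 0]}, {"gripper": 0.2, "delta_pos": [0, 0, 0.11], "dr": [0, 0, 0]}, {"gripper": 0.2, "delta_pos": [0, 0, 0.11], "dr": [0, 0, 0]}]}}

```text
clock: 12.7
tcp_pos: [0.4486, 0.017, 0.0979]
tcp_rot: [-0.494, 0.502, -0.502, 0.502]
ft_force: [0.5, -0.3, -4.1]
width: 0.413
```

```bash
cat >> h.py <<'E'
from scipy.spatial.transform import Rotation as Ro
def S():
    st=arm.read_state(); M=Ro.from_quat(st['tcp_rot']).as_matrix()
    print('clk',round(st['clock'],2),'tcp',st['tcp_pos'].round(4),'F',st['ft_force'].round(1),'w',round(st['width'],3),'jaw',np.degrees(np.arctan2(M[1,2],M[0,2])).round(2),'down',M[:,1].round(4),'q',np.array(st['joints']).round(2))
    return st
E
python3 - <<'E'
from h import *
t=vision.grab_frame('top'); s=vision.grab_frame('scene'); S()
crop(t,270,200,380,290,6,'n1t.png'); crop(s,280,90,390,220,5,'n1s.png')
E
```

```text
clk 12.8 tcp [0.4478 0.017  0.0954] F [ 0.5 -0.1 -4.7] w 0.413 jaw -0.44 down [ 0.0063  0.008  -0.9999] q [-0.06  0.81 -0.09  2.09  0.23  0.24 -0.35]
```

View pics/n1s.png

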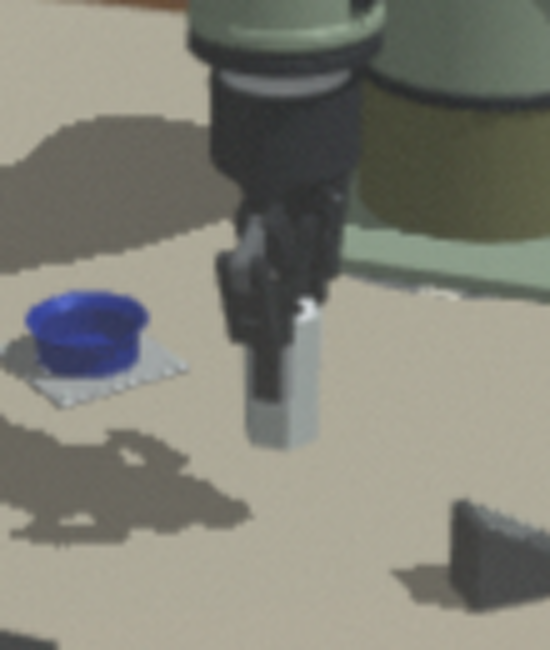

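View pics/n1t.png

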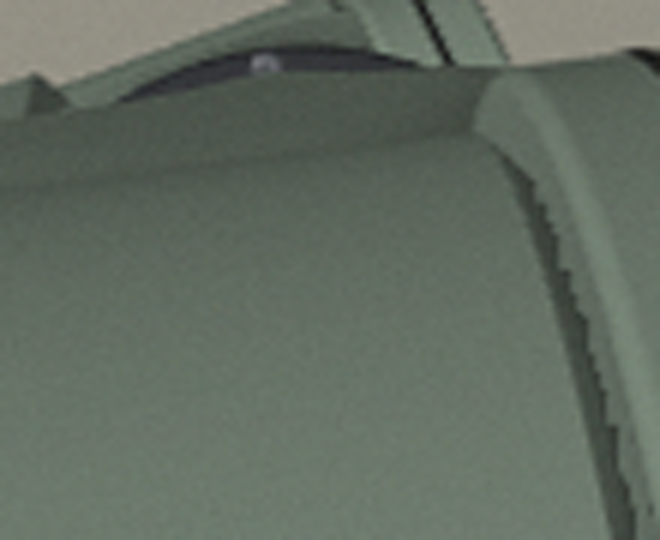

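Request:
{"method": "send_rows", "body": {"targets": [{"gripper": 0.2, "delta_pos": [0.38, -0.208, 0], "dr": [0, 0, 0]}, {"gripper": 0.2, "delta_pos": [0.38, -0.208, 0], "dr": [0, 0, 0]}, {"gripper": 0.2, "delta_pos": [0.38, -0.208, 0], "dr": [0, 0, 0]}, {"gripper": 0.2, "delta_pos": [0.38, -0.208, 0], "dr": [0, 0, 0]}, {"gripper": 0.2, "delta_pos": [0.38, -0.208, 0], "dr": [0, 0, 0]}]}}

```text
clock: 13.3
tcp_pos: [0.6398, -0.09, 0.094]
tcp_rot: [-0.494, 0.503, -0.502, 0.501]
ft_force: [-1.0, 0.1, -4.2]
width: 0.42
```

```bash
python3 - <<'E'
from h import *
S()
E
```

```text
clk 13.3 tcp [ 0.6398 -0.09    0.094 ] F [-1.   0.1 -4.2] w 0.42 jaw -0.6 down [ 0.0067  0.0071 -1.    ] q [ 0.19  1.   -0.22  1.35  0.24  0.81 -0.11]
```

Down to about 2 mm over the mat (z 0.045): delta z −0.049.

Request:
{"method": "send_rows", "body": {"targets": [{"gripper": 0.2, "delta_pos": [-0.004, 0.006, -0.03], "dr": [0, 0, 0]}, {"gripper": 0.2, "delta_pos": [-0.004, 0.006, -0.06], "dr": [0, 0, 0]}, {"gripper": 0.2, "delta_pos": [-0.004, 0.006, -0.08], "dr": [0, 0, 0]}, {"gripper": 0.2, "delta_pos": [-0.004, 0.006, -0.092], "dr": [0, 0, 0]}, {"gripper": 0.2, "delta_pos": [-0.004, 0.006, -0.092], "dr": [0, 0, 0]}]}}

```text
clock: 13.8
tcp_pos: [0.6374, -0.0868, 0.0472]
tcp_rot: [-0.494, 0.503, -0.502, 0.501]
ft_force: [0.4, -0.1, -3.8]
width: 0.412
```

```bash
python3 - <<'E'
from h import *
t=vision.grab_frame('top'); s=vision.grab_frame('scene'); S()
crop(t,320,130,430,220,6,'n2t.png'); crop(s,215,140,325,250,6,'n2s.png')
E
```

```text
clk 13.9 tcp [ 0.638  -0.0869  0.0484] F [ 0.6 -0.4 -4. ] w 0.409 jaw -0.59 down [ 0.0071  0.0071 -0.9999] q [ 0.18  1.07 -0.2   1.38  0.26  0.72 -0.13]
```

View pics/n2s.png

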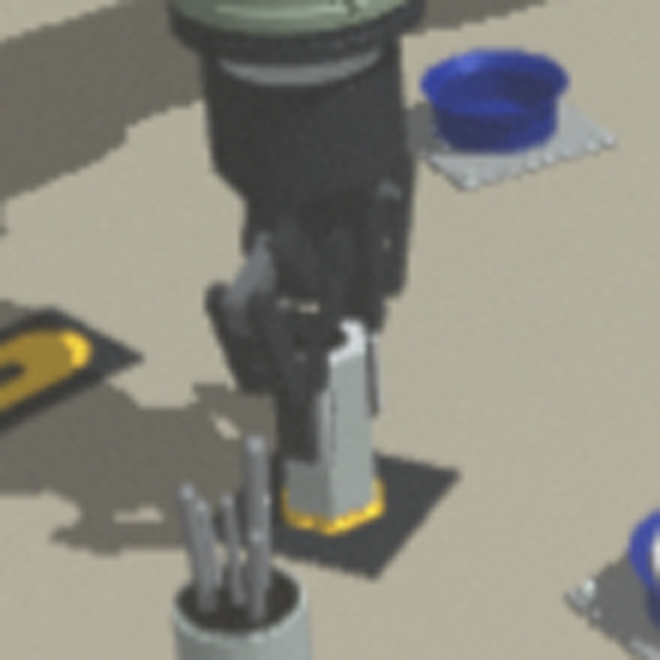

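Request:
{"method": "send_rows", "body": {"targets": [{"gripper": 0.2, "delta_pos": [0, 0, -0.004], "dr": [0, 0, 0]}, {"gripper": 0.2, "delta_pos": [0, 0, -0.008], "dr": [0, 0, 0]}, {"gripper": 0.2, "delta_pos": [0, 0, -0.008], "dr": [0, 0, 0]}]}}

```text
clock: 14.2
tcp_pos: [0.6379, -0.0869, 0.0443]
tcp_rot: [-0.494, 0.503, -0.503, 0.501]
ft_force: [0.5, 0.3, -3.8]
width: 0.416
```

Request:
{"method": "send_rows", "body": {"targets": [{"gripper": 0.2, "delta_pos": [0, 0, -0.004], "dr": [0, 0, 0]}, {"gripper": 0.2, "delta_pos": [0, 0, -0.004], "dr": [0, 0, 0]}]}}

```text
clock: 14.4
tcp_pos: [0.6381, -0.0869, 0.0429]
tcp_rot: [0.494, -0.502, 0.503, -0.501]
ft_force: [-2.4, 0.7, 6.1]
width: 0.416
```

Contact made, so release and rise. The pads clear the 72 mm nut only above about 0.09.

Request:
{"method": "send_rows", "body": {"targets": [{"gripper": 0.6, "delta_pos": [0, 0, 0], "dr": [0, 0, 0]}, {"gripper": 0.9, "delta_pos": [0, 0, 0], "dr": [0, 0, 0]}, {"gripper": 1.0, "delta_pos": [0, 0, 0], "dr": [0, 0, 0]}, {"gripper": 1.0, "delta_pos": [0, 0, 0.08], "dr": [0, 0, 0]}, {"gripper": 1.0, "delta_pos": [0, 0, 0.16], "dr": [0, 0, 0]}]}}

```text
clock: 14.9
tcp_pos: [0.6376, -0.0868, 0.1233]
tcp_rot: [-0.494, 0.503, -0.502, 0.501]
ft_force: [-0.1, 0.1, 0.9]
width: 0.997
```

Request:
{"method": "send_rows", "body": {"targets": [{"gripper": 1.0, "delta_pos": [0, 0, 0.08], "dr": [0, 0, 0]}, {"gripper": 0.3, "delta_pos": [0, 0, 0.16], "dr": [0, 0, 0]}, {"gripper": 0.0, "delta_pos": [0, 0.1, 0.16], "dr": [0, 0, -0.5]}, {"gripper": 0.0, "delta_pos": [0, 0.1, 0.16], "dr": [0, 0, -0.5]}]}}

```text
clock: 15.3
tcp_pos: [0.638, -0.0306, 0.2046]
tcp_rot: [-0.412, 0.572, -0.571, 0.421]
ft_force: [-0.4, 1.1, -0.3]
width: 0.516
```

```bash
python3 - <<'E'
from h import *
t=vision.grab_frame('top'); s=vision.grab_frame('scene'); S()
crop(s,215,140,365,260,5,'n3s.png')
E
```

```text
clk 15.4 tcp [ 0.6377 -0.0357  0.2036] F [ 0.3 -0.4 -0.1] w 0.331 jaw -17.84 down [ 0.0083  0.0049 -1.    ] q [ 0.07  0.85 -0.15  1.29  0.13  1.   -0.4 ]
```

View pics/n3s.png

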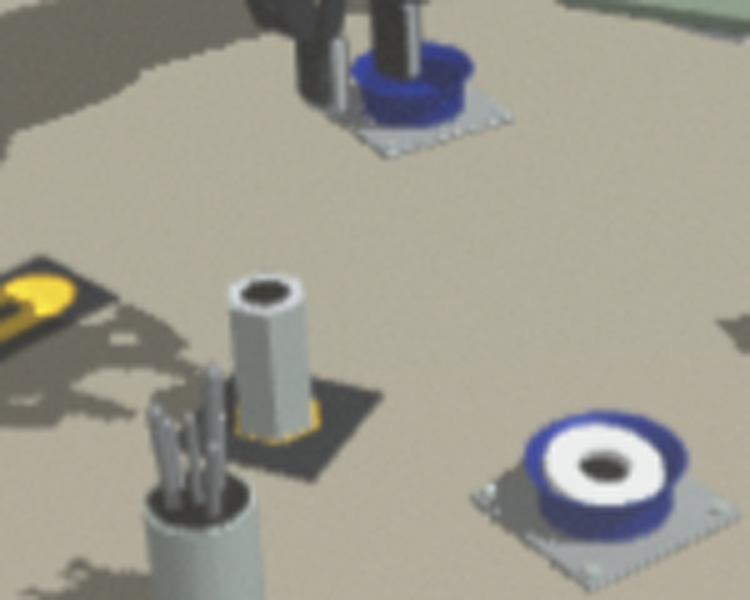

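Request:
{"method": "send_rows", "body": {"targets": [{"gripper": 0.0, "delta_pos": [0.003, 0.227, 0], "dr": [0, 0, -0.8]}, {"gripper": 0.0, "delta_pos": [0.003, 0.227, -0.08], "dr": [0, 0, -0.8]}, {"gripper": 0.0, "delta_pos": [0.003, 0.227, -0.16], "dr": [0, 0, -0.8]}, {"gripper": 0.0, "delta_pos": [0.003, 0.227, -0.25], "dr": [0, 0, -0.8]}, {"gripper": 0.0, "delta_pos": [0.003, 0.227, -0.25], "dr": [0, 0, -0.8]}]}}

```text
clock: 15.9
tcp_pos: [0.6363, 0.0776, 0.0732]
tcp_rot: [0.22, -0.671, 0.673, -0.22]
ft_force: [-1.2, -0.9, 0.7]
width: -0.002
```

```bash
python3 - <<'E'
from h import *
s=vision.grab_frame('scene'); S()
crop(s,290,170,390,260,7,'p1s.png')
E
```

```text
clk 15.95 tcp [0.638  0.077  0.0766] F [ 0.5 -0.8  0.7] w -0.001 jaw -53.73 down [ 0.0049 -0.0022 -1.    ] q [-0.19  1.02  0.04  1.38 -0.05  0.74 -1.07]
```

View pics/p1s.png

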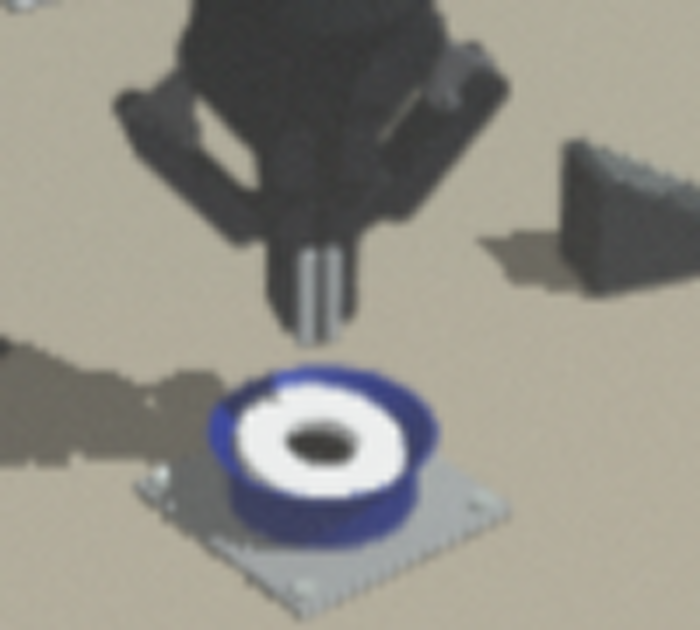

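Request:
{"method": "send_rows", "body": {"targets": [{"gripper": 0.0, "delta_pos": [0.002, 0.002, -0.03], "dr": [0, 0, 0]}, {"gripper": 0.0, "delta_pos": [0.002, 0.002, -0.05], "dr": [0, 0, 0]}, {"gripper": 0.0, "delta_pos": [0.002, 0.002, -0.06], "dr": [0, 0, 0]}, {"gripper": 0.0, "delta_pos": [0.002, 0.002, -0.06], "dr": [0, 0, 0]}]}}

```text
clock: 16.35
tcp_pos: [0.6392, 0.0775, 0.0469]
tcp_rot: [0.219, -0.671, 0.673, -0.222]
ft_force: [0.5, -0.7, 0.1]
width: -0.003
```

Request:
{"method": "send_rows", "body": {"targets": [{"gripper": 0.0, "delta_pos": [0, 0, -0.005], "dr": [0, 0, 0]}, {"gripper": 0.0, "delta_pos": [0, 0, -0.008], "dr": [0, 0, 0]}]}}

```text
clock: 16.55
tcp_pos: [0.6395, 0.0774, 0.0434]
tcp_rot: [0.219, -0.671, 0.673, -0.222]
ft_force: [1.0, 0.1, 0.4]
width: 0.001
```

Request:
{"method": "send_rows", "body": {"targets": [{"gripper": 0.0, "delta_pos": [0, 0, -0.005], "dr": [0, 0, 0]}, {"gripper": 0.0, "delta_pos": [0, 0, -0.008], "dr": [0, 0, 0]}]}}

```text
clock: 16.75
tcp_pos: [0.6395, 0.0774, 0.0393]
tcp_rot: [0.219, -0.67, 0.673, -0.222]
ft_force: [0.3, 0.7, 0.3]
width: -0.003
```

Request:
{"method": "send_rows", "body": {"targets": [{"gripper": 0.0, "delta_pos": [0, 0, -0.005], "dr": [0, 0, 0]}, {"gripper": 0.0, "delta_pos": [0, 0, -0.005], "dr": [0, 0, 0]}]}}

```text
clock: 16.95
tcp_pos: [0.6394, 0.0774, 0.0365]
tcp_rot: [0.219, -0.671, 0.673, -0.222]
ft_force: [0.2, 0.6, 0.3]
width: 0.003
```

```bash
python3 - <<'E'
from h import *
s=vision.grab_frame('scene'); S()
crop(s,308,205,370,255,12,'p2s.png')
E
```

```text
clk 17.0 tcp [0.6394 0.0774 0.0367] F [-0.3  0.6  0.2] w -0.001 jaw -53.64 down [ 0.0057 -0.002  -1.    ] q [-0.19  1.08  0.04  1.38 -0.05  0.67 -1.07]
```

View pics/p2s.png

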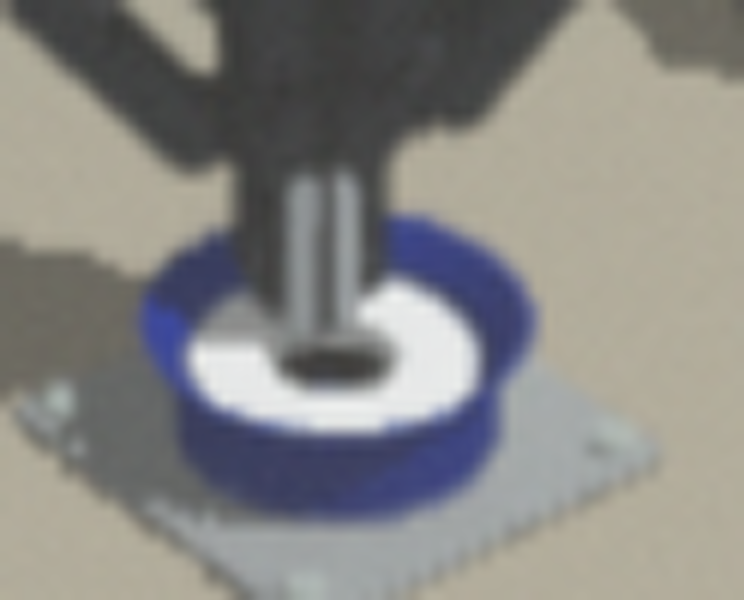

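Request:
{"method": "send_rows", "body": {"targets": [{"gripper": 0.0, "delta_pos": [0, 0, -0.005], "dr": [0, 0, 0]}, {"gripper": 0.0, "delta_pos": [0, 0, -0.005], "dr": [0, 0, 0]}]}}

```text
clock: 17.2
tcp_pos: [0.6397, 0.0774, 0.035]
tcp_rot: [0.219, -0.67, 0.673, -0.223]
ft_force: [-2.9, -0.5, 13.3]
width: 0.003
```

Request:
{"method": "send_rows", "body": {"targets": [{"gripper": 0.0, "delta_pos": [0, 0, -0.004], "dr": [0, 0, 0]}, {"gripper": 0.0, "delta_pos": [0, 0, -0.004], "dr": [0, 0, 0]}]}}

```text
clock: 17.4
tcp_pos: [0.6398, 0.0774, 0.0348]
tcp_rot: [0.218, -0.67, 0.673, -0.223]
ft_force: [-11.3, -0.7, 33.0]
width: 0.005
```

Request:
{"method": "send_rows", "body": {"targets": [{"gripper": 0.0, "delta_pos": [0, 0, 0.1], "dr": [0, 0, 0]}, {"gripper": 0.3, "delta_pos": [0, 0, 0.18], "dr": [0, 0, 0]}, {"gripper": 1.0, "delta_pos": [-0.1, 0, 0.22], "dr": [0, 0, 0]}, {"gripper": 1.0, "delta_pos": [-0.2, 0.03, 0.22], "dr": [0, 0, 0]}, {"gripper": 1.0, "delta_pos": [-0.2, 0.03, 0.22], "dr": [0, 0, 0]}]}}

```text
clock: 17.9
tcp_pos: [0.5343, 0.0935, 0.1453]
tcp_rot: [0.221, -0.671, 0.672, -0.222]
ft_force: [0.6, -0.0, 0.0]
width: 0.678
```

```bash
python3 - <<'E'
from h import *
s=vision.grab_frame('scene'); t=vision.grab_frame('top'); S()
big=cv2.resize(s['img'][212:257,308:364,::-1],None,fx=13,fy=13,interpolation=cv2.INTER_CUBIC)
th=np.linspace(0,2*np.pi,80)
for z,r,col in((.0295,.038,(0,255,0)),(.021,.028,(0,0,255))):
    P=proj(s,np.c_[.650+r*np.cos(th),.086+r*np.sin(th),np.full(80,z)])
    P=((P-[308,212]+.5)*13).astype(np.int32); cv2.polylines(big,[P.reshape(-1,1,2)],True,col,1)
cv2.imwrite('pics/p3.png',big); crop(t,255,140,335,205,8,'p3t.png')
E
```

```text
clk 18.0 tcp [0.5395 0.093  0.1453] F [1.7 0.3 0.2] w 0.847 jaw -53.59 down [ 0.0074 -0.0016 -1.    ] q [-0.26  0.8   0.05  1.71 -0.05  0.62 -1.11]
```

View pics/p3.png

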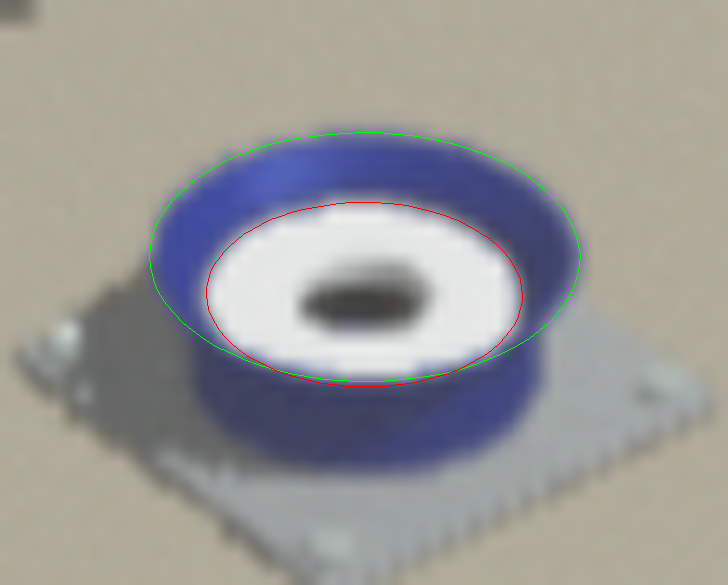

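View pics/p3t.png

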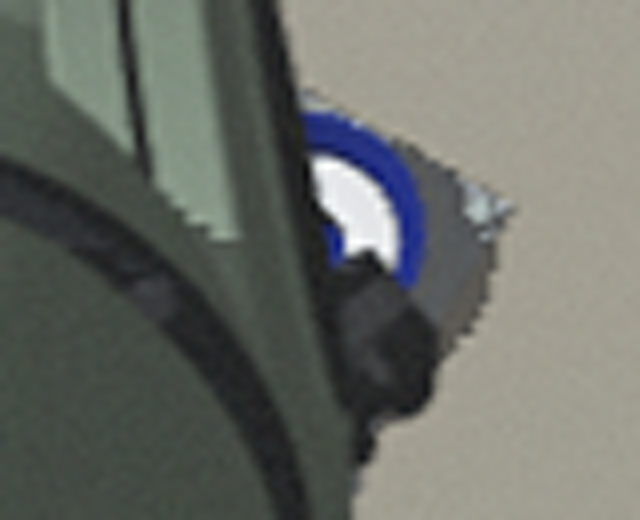

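Seated now: the washer's edge follows the outline predicted for z=21 mm, and the tip met it at 21 mm. Next is the step block.

Request:
{"method": "send_rows", "body": {"targets": [{"gripper": 1.0, "delta_pos": [-0.07, 0.05, 0], "dr": [0, 0, 1]}, {"gripper": 1.0, "delta_pos": [-0.149, 0.109, 0], "dr": [0, 0, 1]}, {"gripper": 1.0, "delta_pos": [-0.149, 0.109, 0], "dr": [0, 0, 1]}, {"gripper": 1.0, "delta_pos": [-0.149, 0.109, 0], "dr": [0, 0, 1]}, {"gripper": 1.0, "delta_pos": [-0.149, 0.109, 0], "dr": [0, 0, 1]}]}}

```text
clock: 18.5
tcp_pos: [0.4665, 0.1476, 0.1451]
tcp_rot: [0.45, -0.542, 0.544, -0.456]
ft_force: [0.1, -0.7, -0.2]
width: 1.0
```

Request:
{"method": "send_rows", "body": {"targets": [{"gripper": 1.0, "delta_pos": [0, 0, 0], "dr": [0, 0, 1]}, {"gripper": 1.0, "delta_pos": [0, 0, 0], "dr": [0, 0, 1]}, {"gripper": 1.0, "delta_pos": [0, 0, 0], "dr": [0, 0, 1]}, {"gripper": 1.0, "delta_pos": [0, 0, 0], "dr": [0, 0, 1]}, {"gripper": 1.0, "delta_pos": [0, 0, 0], "dr": [0, 0, 1]}]}}

```text
clock: 19.0
tcp_pos: [0.4681, 0.1474, 0.1448]
tcp_rot: [-0.617, 0.34, -0.34, 0.623]
ft_force: [0.3, -1.2, -0.8]
width: 0.997
```

```bash
python3 - <<'E'
from h import *
S()
E
```

```text
clk 19.0 tcp [0.4681 0.1474 0.1448] F [ 0.3 -1.2 -0.8] w 0.997 jaw 32.55 down [ 0.0042  0.0083 -1.    ] q [-0.17  0.76 -0.35  1.91  0.46  0.55 -0.26]
```

Request:
{"method": "send_rows", "body": {"targets": [{"gripper": 1.0, "delta_pos": [-0.006, 0, -0.04], "dr": [0, 0, 0.176]}, {"gripper": 1.0, "delta_pos": [-0.006, 0, -0.1], "dr": [0, 0, 0.176]}, {"gripper": 1.0, "delta_pos": [-0.006, 0, -0.16], "dr": [0, 0, 0.176]}, {"gripper": 1.0, "delta_pos": [-0.006, 0, -0.22], "dr": [0, 0, 0.176]}, {"gripper": 1.0, "delta_pos": [-0.006, 0, -0.248], "dr": [0, 0, 0.176]}]}}

```text
clock: 19.5
tcp_pos: [0.4659, 0.147, 0.018]
tcp_rot: [-0.639, 0.297, -0.296, 0.645]
ft_force: [-0.3, 0.6, 0.1]
width: 1.003
```

```bash
python3 - <<'E'
from h import *
s=vision.grab_frame('scene'); S()
crop(s,320,120,440,230,6,'s1s.png')
E
```

```text
clk 19.55 tcp [0.4655 0.147  0.0171] F [-2.7  0.7 -2.3] w 1.0 jaw 40.44 down [ 0.0013  0.0075 -1.    ] q [-0.28  0.99 -0.17  1.97  0.65  0.22 -0.3 ]
```

View pics/s1s.png

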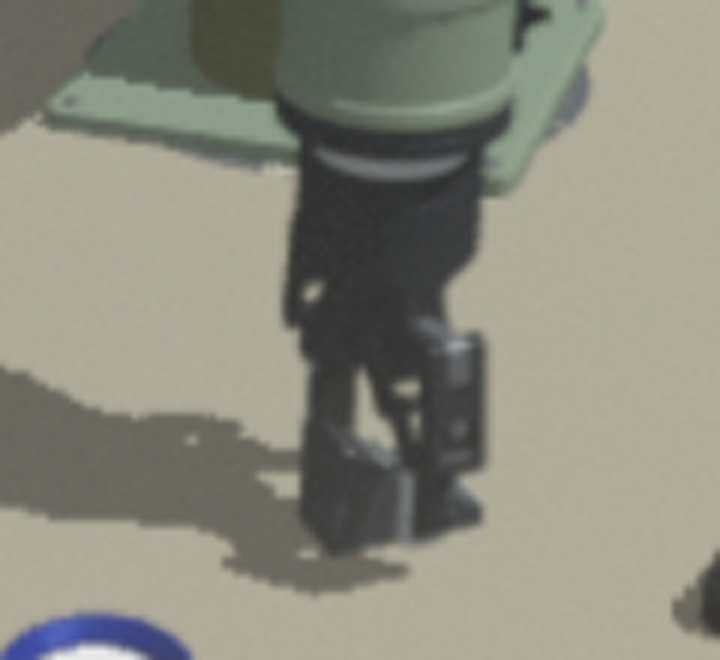

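Request:
{"method": "send_rows", "body": {"targets": [{"gripper": 0.8, "delta_pos": [0, 0, 0.006], "dr": [0, 0, 0]}, {"gripper": 0.2, "delta_pos": [0, 0, 0.006], "dr": [0, 0, 0]}, {"gripper": 0.2, "delta_pos": [0, 0, 0.006], "dr": [0, 0, 0]}, {"gripper": 0.2, "delta_pos": [0, 0, 0.006], "dr": [0, 0, 0]}, {"gripper": 0.2, "delta_pos": [0, 0, 0.006], "dr": [0, 0, 0]}]}}

```text
clock: 20.05
tcp_pos: [0.4662, 0.147, 0.021]
tcp_rot: [-0.639, 0.297, -0.296, 0.645]
ft_force: [-0.0, -0.3, 11.1]
width: 0.391
```

Request:
{"method": "send_rows", "body": {"targets": [{"gripper": 0.2, "delta_pos": [0, 0, 0], "dr": [0, 0, 0]}, {"gripper": 0.2, "delta_pos": [0, 0, 0], "dr": [0, 0, 0]}]}}

```text
clock: 20.25
tcp_pos: [0.4664, 0.147, 0.0213]
tcp_rot: [-0.639, 0.297, -0.296, 0.645]
ft_force: [-0.7, 0.1, -5.8]
width: 0.385
```

Request:
{"method": "send_rows", "body": {"targets": [{"gripper": 0.2, "delta_pos": [0, 0, 0.02], "dr": [0, 0, 0]}, {"gripper": 0.2, "delta_pos": [0, 0, 0.07], "dr": [0, 0, 0]}, {"gripper": 0.2, "delta_pos": [0, 0, 0.14], "dr": [0, 0, 0]}, {"gripper": 0.2, "delta_pos": [0, 0, 0.14], "dr": [0, 0, 0]}]}}

```text
clock: 20.65
tcp_pos: [0.4676, 0.1472, 0.095]
tcp_rot: [-0.638, 0.296, -0.298, 0.646]
ft_force: [1.0, -0.4, -5.3]
width: 0.389
```

```bash
python3 - <<'E'
from h import *
s=vision.grab_frame('scene');t=vision.grab_frame('top'); S()
crop(s,320,90,440,220,5,'s2s.png'); crop(t,215,190,325,280,6,'s2t.png')
E
```

```text
clk 20.75 tcp [0.4667 0.1467 0.092 ] F [ 0.2 -0.  -5.7] w 0.385 jaw 40.38 down [ 0.0047  0.0085 -1.    ] q [-0.2   0.85 -0.31  1.95  0.58  0.42 -0.24]
```

View pics/s2s.png

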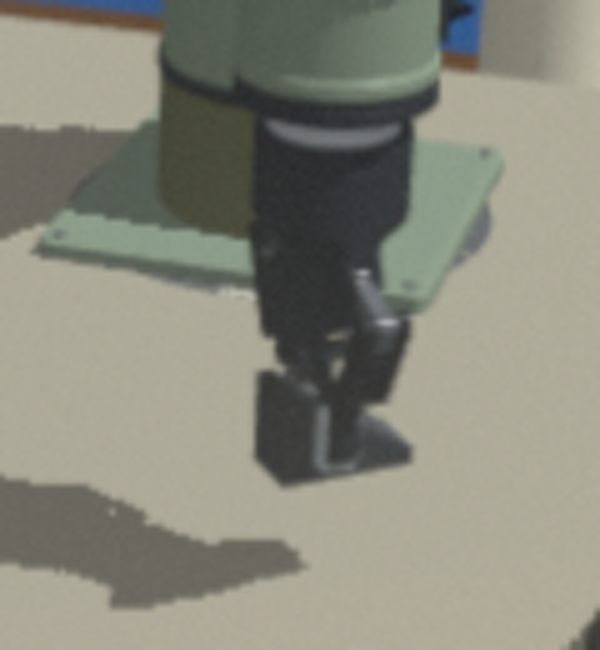

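View pics/s2t.png

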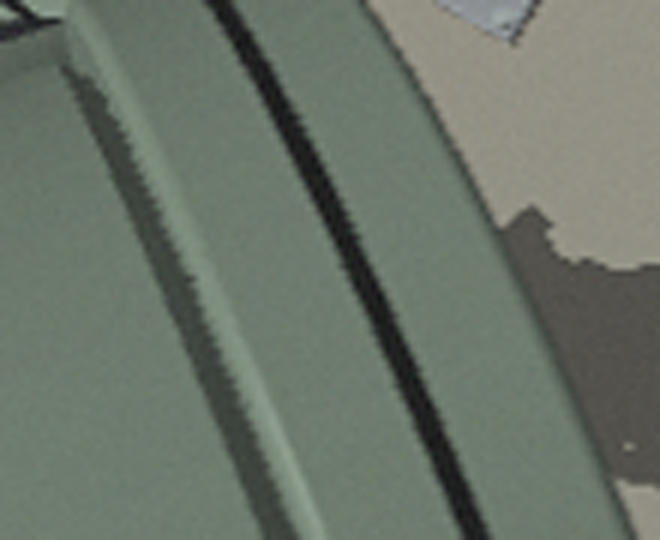

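```bash
python3 - <<'E'
from h import *
s=vision.grab_frame('scene')
P=plane(s,[(375.9,186.9),(401.9,181.9),(370.9,181.7)],.0707); print(P,np.linalg.norm(P[0]-P[1]),np.linalg.norm(P[0]-P[2]))
d=P[0]-P[1]; print(np.degrees(np.arctan2(d[1],d[0])))
m=(P[0]+P[1])/2; tcp=np.array([.4667,.1467]); u=np.array([np.cos(np.radians(-49.6)),np.sin(np.radians(-49.6))])
v=np.array([-u[1],u[0]]); r=m[:2]-tcp; print('along',r@u,'across',r@v)
E
```

```text
[[0.49231298 0.13532465 0.0707    ]
 [0.44523184 0.1901594  0.0707    ]
 [0.47136991 0.11633732 0.0707    ]] 0.0722736771746902 0.028268903954940475
-49.350593374709064
along -0.010873445862302739 across 0.01197537381228451
```

Request:
{"method": "send_rows", "body": {"targets": [{"gripper": 0.2, "delta_pos": [0.1, 0.1, 0.03], "dr": [0, 0, 1]}, {"gripper": 0.2, "delta_pos": [0.2, 0.2, 0.03], "dr": [0, 0, 1]}, {"gripper": 0.2, "delta_pos": [0.288, 0.302, 0.03], "dr": [0, 0, 1]}, {"gripper": 0.2, "delta_pos": [0.288, 0.302, 0.03], "dr": [0, 0, 1]}, {"gripper": 0.2, "delta_pos": [0.288, 0.302, 0.03], "dr": [0, 0, 1]}]}}

```text
clock: 21.3
tcp_pos: [0.6109, 0.3004, 0.1043]
tcp_rot: [-0.703, 0.048, -0.044, 0.709]
ft_force: [-1.0, 0.4, -5.2]
width: 0.388
```

Request:
{"method": "send_rows", "body": {"targets": [{"gripper": 0.2, "delta_pos": [0, 0, 0], "dr": [0, 0, 0.8]}, {"gripper": 0.2, "delta_pos": [0, 0, 0], "dr": [0, 0, 0.8]}, {"gripper": 0.2, "delta_pos": [0, 0, 0], "dr": [0, 0, 0.8]}, {"gripper": 0.2, "delta_pos": [0, 0, 0], "dr": [0, 0, 0.8]}, {"gripper": 0.2, "delta_pos": [0, 0, 0], "dr": [0, 0, 0.8]}]}}

```text
clock: 21.8
tcp_pos: [0.6103, 0.3001, 0.1024]
tcp_rot: [-0.683, -0.173, 0.18, 0.687]
ft_force: [-0.5, 0.6, -4.9]
width: 0.389
```

```bash
python3 - <<'E'
from h import *
S()
E
```

```text
clk 21.8 tcp [0.6103 0.3001 0.1024] F [-0.5  0.6 -4.9] w 0.389 jaw 118.91 down [-0.0108  0.0032 -0.9999] q [-0.22  1.13 -0.77  1.16  0.76  1.14  1.08]
```

Request:
{"method": "send_rows", "body": {"targets": [{"gripper": 0.2, "delta_pos": [0.001, -0.004, -0.04], "dr": [-0.004, -0.014, 0.035]}, {"gripper": 0.2, "delta_pos": [0.001, -0.004, -0.08], "dr": [-0.004, -0.014, 0.035]}, {"gripper": 0.2, "delta_pos": [0.001, -0.004, -0.12], "dr": [-0.004, -0.014, 0.035]}, {"gripper": 0.2, "delta_pos": [0.001, -0.004, -0.14], "dr": [-0.004, -0.014, 0.035]}, {"gripper": 0.2, "delta_pos": [0.001, -0.004, -0.14], "dr": [-0.004, -0.014, 0.035]}]}}

```text
clock: 22.3
tcp_pos: [0.61, 0.2978, 0.0305]
tcp_rot: [0.682, 0.185, -0.187, -0.682]
ft_force: [-0.7, 0.2, -4.6]
width: 0.385
```

```bash
python3 - <<'E'
from h import *
s=vision.grab_frame('scene');t=vision.grab_frame('top'); S()
crop(s,370,170,480,270,6,'s3s.png'); crop(t,160,140,270,230,6,'s3t.png')
E
```

```text
clk 22.4 tcp [0.6109 0.2984 0.0328] F [ 0.6  0.1 -4.3] w 0.387 jaw 120.48 down [ 3.e-04  3.e-04 -1.e+00] q [-0.22  1.22 -0.74  1.2   0.83  1.02  1.05]
```

View pics/s3s.png

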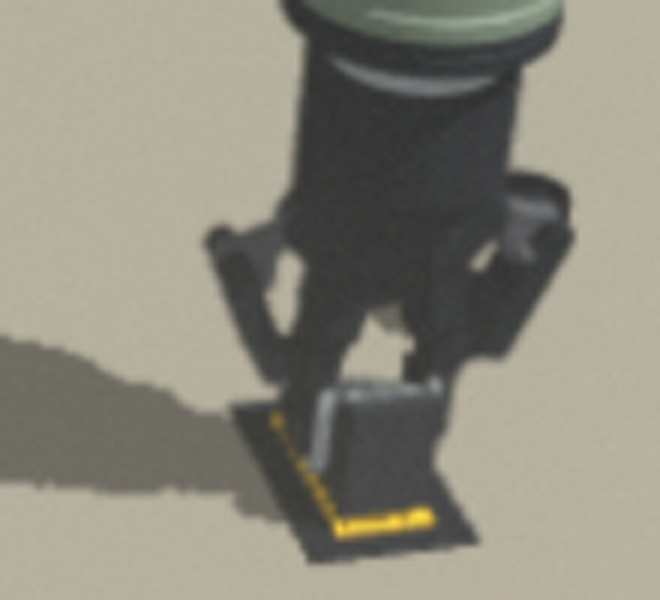

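View pics/s3t.png

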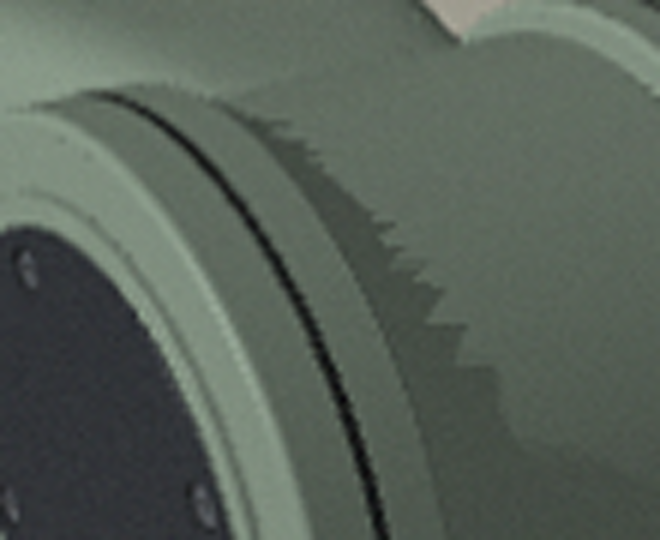

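Request:
{"method": "send_rows", "body": {"targets": [{"gripper": 0.2, "delta_pos": [0, 0, -0.007], "dr": [0, 0, 0]}, {"gripper": 0.2, "delta_pos": [0, 0, -0.014], "dr": [0, 0, 0]}, {"gripper": 0.2, "delta_pos": [0, 0, -0.014], "dr": [0, 0, 0]}]}}

```text
clock: 22.7
tcp_pos: [0.6108, 0.2983, 0.0255]
tcp_rot: [-0.682, -0.186, 0.186, 0.682]
ft_force: [-0.0, 0.3, -4.4]
width: 0.387
```

Request:
{"method": "send_rows", "body": {"targets": [{"gripper": 0.2, "delta_pos": [0, 0, -0.003], "dr": [0, 0, 0]}, {"gripper": 0.2, "delta_pos": [0, 0, -0.003], "dr": [0, 0, 0]}]}}

```text
clock: 22.9
tcp_pos: [0.6109, 0.2983, 0.0243]
tcp_rot: [-0.682, -0.186, 0.186, 0.682]
ft_force: [0.9, 0.5, -1.5]
width: 0.388
```

```bash
python3 - <<'E'
from h import *
s=vision.grab_frame('scene'); S()
crop(s,390,215,460,270,10,'s4s.png')
E
```

```text
clk 22.95 tcp [0.6109 0.2984 0.0243] F [ 0.2  0.1 -2.4] w 0.386 jaw 120.48 down [ 5.e-04  3.e-04 -1.e+00] q [-0.22  1.23 -0.73  1.2   0.84  1.01  1.05]
```

View pics/s4s.png

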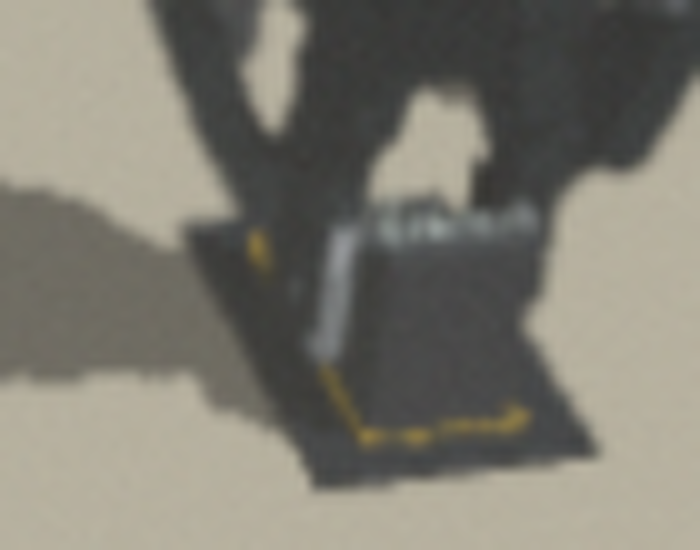

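Request:
{"method": "send_rows", "body": {"targets": [{"gripper": 0.6, "delta_pos": [0, 0, 0], "dr": [0, 0, 0]}, {"gripper": 0.9, "delta_pos": [0, 0, 0], "dr": [0, 0, 0]}, {"gripper": 1.0, "delta_pos": [0, 0, 0.03], "dr": [0, 0, 0]}, {"gripper": 1.0, "delta_pos": [0, 0, 0.1], "dr": [0, 0, 0]}, {"gripper": 1.0, "delta_pos": [0, 0, 0.2], "dr": [0, 0, 0]}]}}

```text
clock: 23.45
tcp_pos: [0.6102, 0.298, 0.1249]
tcp_rot: [0.682, 0.185, -0.187, -0.682]
ft_force: [0.1, -0.5, 1.6]
width: 1.001
```

Request:
{"method": "send_rows", "body": {"targets": [{"gripper": 1.0, "delta_pos": [-0.1, 0, 0.04], "dr": [0, 0, -0.93]}, {"gripper": 1.0, "delta_pos": [-0.2, 0.02, 0.04], "dr": [0, 0, -0.93]}, {"gripper": 1.0, "delta_pos": [-0.334, 0.043, 0], "dr": [0, 0, -0.93]}, {"gripper": 1.0, "delta_pos": [-0.334, 0.043, 0], "dr": [0, 0, -0.93]}, {"gripper": 1.0, "delta_pos": [-0.334, 0.043, 0], "dr": [0, 0, -0.93]}]}}

```text
clock: 23.95
tcp_pos: [0.4395, 0.3205, 0.126]
tcp_rot: [-0.705, 0.047, -0.045, 0.706]
ft_force: [0.5, 0.1, 0.2]
width: 0.996
```

```bash
python3 - <<'E'
from h import *
s=vision.grab_frame('scene');t=vision.grab_frame('top'); S()
crop(s,360,130,490,270,5,'t1s.png'); crop(t,150,140,290,300,4,'t1t.png')
E
```

```text
clk 24.05 tcp [0.4425 0.3202 0.1262] F [1.1 0.1 0.8] w 1.0 jaw 82.54 down [ 1.e-04  8.e-04 -1.e+00] q [-0.38  0.89 -0.59  1.72  0.68  0.75  0.13]
```

View pics/t1s.png

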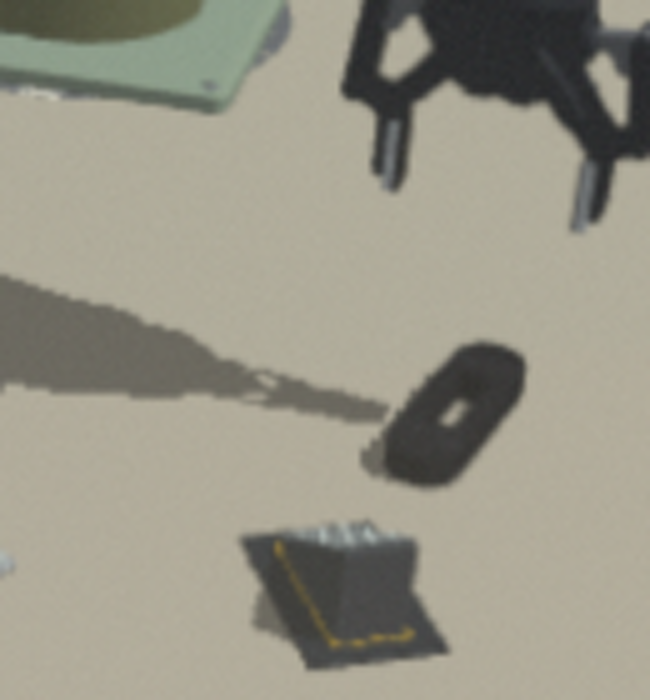

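View pics/t1t.png

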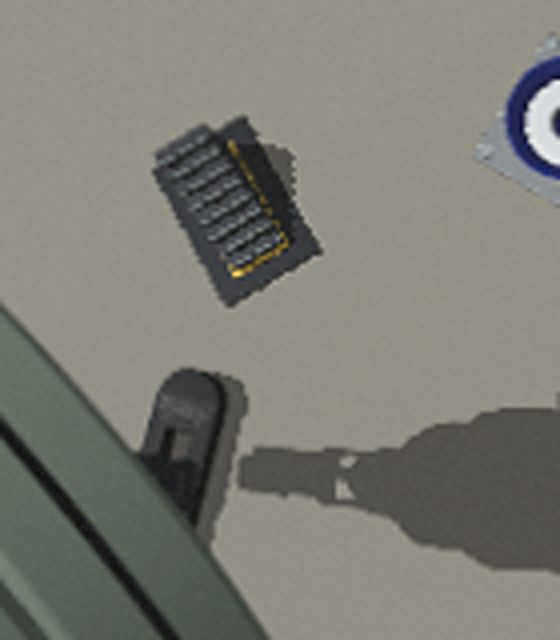

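Request:
{"method": "send_rows", "body": {"targets": [{"gripper": 1.0, "delta_pos": [0.003, 0, -0.04], "dr": [0, 0, -0.09]}, {"gripper": 1.0, "delta_pos": [0.003, 0, -0.1], "dr": [0, 0, -0.09]}, {"gripper": 1.0, "delta_pos": [0.003, 0, -0.17], "dr": [0, 0, -0.09]}, {"gripper": 1.0, "delta_pos": [0.003, 0, -0.217], "dr": [0, 0, -0.09]}, {"gripper": 1.0, "delta_pos": [0.003, 0, -0.217], "dr": [0, 0, -0.09]}]}}

```text
clock: 24.55
tcp_pos: [0.444, 0.3195, 0.0159]
tcp_rot: [0.704, -0.07, 0.069, -0.703]
ft_force: [0.5, 1.1, 1.4]
width: 1.0
```

```bash
python3 - <<'E'
from h import *
s=vision.grab_frame('scene'); S()
crop(s,390,120,500,240,6,'t2s.png')
E
```

```text
clk 24.6 tcp [0.4444 0.3201 0.0176] F [-0.3 -0.2  0.7] w 1.003 jaw 78.66 down [-3.e-04  2.e-04 -1.e+00] q [-0.46  1.05 -0.43  1.75  0.81  0.53 -0.05]
```

View pics/t2s.png

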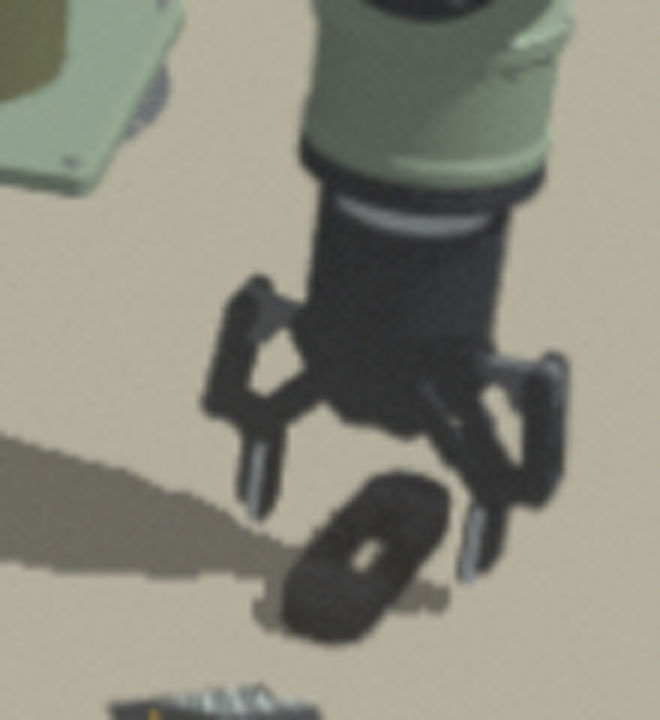

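Straddled squarely, so close.

Request:
{"method": "send_rows", "body": {"targets": [{"gripper": 0.7, "delta_pos": [0, 0, 0], "dr": [0, 0, 0]}, {"gripper": 0.2, "delta_pos": [0, 0, 0], "dr": [0, 0, 0]}, {"gripper": 0.2, "delta_pos": [0, 0, 0], "dr": [0, 0, 0]}, {"gripper": 0.2, "delta_pos": [0, 0, 0], "dr": [0, 0, 0]}, {"gripper": 0.2, "delta_pos": [0, 0, 0], "dr": [0, 0, 0]}]}}

```text
clock: 25.1
tcp_pos: [0.445, 0.3204, 0.0189]
tcp_rot: [-0.703, 0.07, -0.07, 0.704]
ft_force: [-0.7, -1.8, 17.9]
width: 0.428
```

Request:
{"method": "send_rows", "body": {"targets": [{"gripper": 0.2, "delta_pos": [0, 0, 0], "dr": [0, 0, 0]}, {"gripper": 0.2, "delta_pos": [0, 0, 0], "dr": [0, 0, 0]}]}}

```text
clock: 25.3
tcp_pos: [0.4451, 0.3204, 0.0192]
tcp_rot: [-0.703, 0.069, -0.07, 0.704]
ft_force: [0.2, 0.3, -5.6]
width: 0.429
```

Request:
{"method": "send_rows", "body": {"targets": [{"gripper": 0.2, "delta_pos": [0, 0, 0.02], "dr": [0, 0, 0]}, {"gripper": 0.2, "delta_pos": [0, 0, 0.07], "dr": [0, 0, 0]}, {"gripper": 0.2, "delta_pos": [0, 0, 0.15], "dr": [0, 0, 0]}, {"gripper": 0.2, "delta_pos": [0, 0, 0.15], "dr": [0, 0, 0]}]}}

```text
clock: 25.7
tcp_pos: [0.4462, 0.3215, 0.0986]
tcp_rot: [-0.702, 0.068, -0.072, 0.706]
ft_force: [0.5, 0.6, -6.0]
width: 0.426
```

```bash
python3 - <<'E'
from h import *
s=vision.grab_frame('scene');t=vision.grab_frame('top'); S()
crop(s,390,90,510,230,5,'t3s.png'); crop(t,130,210,240,310,6,'t3t.png')
E
```

```text
clk 25.8 tcp [0.4454 0.3202 0.0948] F [-0.1 -0.6 -5.8] w 0.428 jaw 78.64 down [ 0.0026  0.0017 -1.    ] q [-0.41  0.93 -0.54  1.73  0.71  0.68  0.04]
```

View pics/t3s.png

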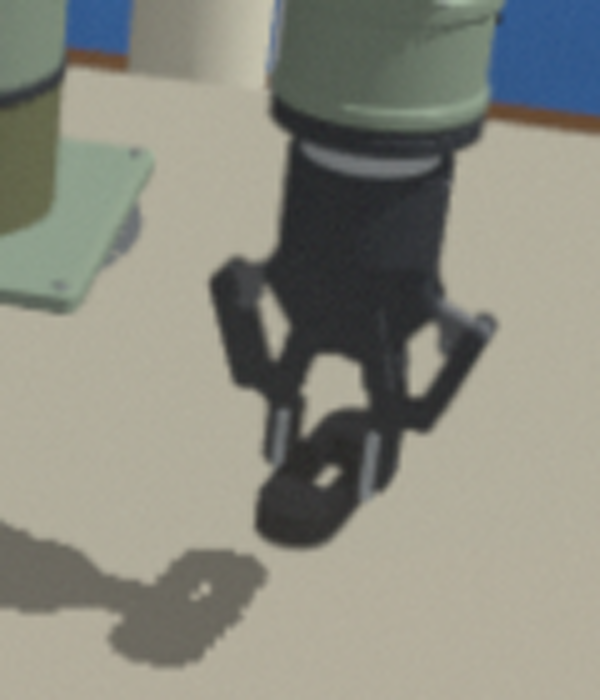

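View pics/t3t.png

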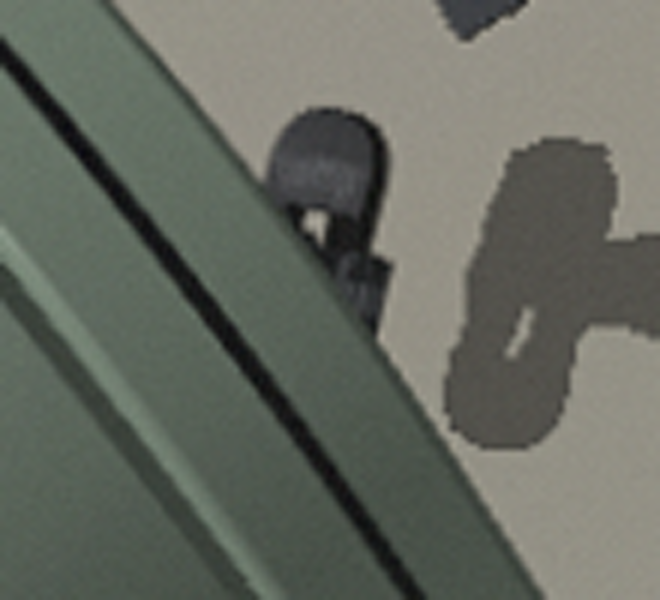

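```bash
python3 - <<'E'
from h import *
t=vision.grab_frame('top')
P=plane(t,[(183.7,227.3)],.0936)[0]; a=np.radians(-11.4); u=np.array([np.cos(a),np.sin(a)]); print(P,'end along',(P[:2]-[.4454,.3202])@u)
E
```

```text
[0.50641862 0.31251911 0.0936    ] end along 0.061332978349081246
```

Request:
{"method": "send_rows", "body": {"targets": [{"gripper": 0.2, "delta_pos": [0.02, -0.2, 0.03], "dr": [0, 0, 0]}, {"gripper": 0.2, "delta_pos": [0.02, -0.4, 0.03], "dr": [0, 0, 0]}, {"gripper": 0.2, "delta_pos": [0.02, -0.6, 0.03], "dr": [0, 0, 0]}, {"gripper": 0.2, "delta_pos": [0.02, -0.7, 0.03], "dr": [0, 0, 0]}, {"gripper": 0.2, "delta_pos": [0.02, -0.7, 0.03], "dr": [0, 0, 0]}]}}

```text
clock: 26.35
tcp_pos: [0.4529, 0.0694, 0.1062]
tcp_rot: [-0.703, 0.07, -0.07, 0.704]
ft_force: [1.8, -1.2, -4.4]
width: 0.428
```

Request:
{"method": "send_rows", "body": {"targets": [{"gripper": 0.2, "delta_pos": [0, -0.2, 0], "dr": [0, 0, 0]}, {"gripper": 0.2, "delta_pos": [0, -0.4, 0], "dr": [0, 0, 0]}, {"gripper": 0.2, "delta_pos": [0, -0.6, 0], "dr": [0, 0, -0.1]}, {"gripper": 0.2, "delta_pos": [0, -0.65, 0], "dr": [0, 0, -0.205]}, {"gripper": 0.2, "delta_pos": [0, -0.65, 0], "dr": [0, 0, -0.205]}]}}

```text
clock: 26.85
tcp_pos: [0.4522, -0.1805, 0.1054]
tcp_rot: [-0.695, 0.128, -0.126, 0.696]
ft_force: [2.4, 0.1, -4.0]
width: 0.428
```

Request:
{"method": "send_rows", "body": {"targets": [{"gripper": 0.2, "delta_pos": [0.05, -0.1, 0], "dr": [0, 0, 0]}, {"gripper": 0.2, "delta_pos": [0.1, -0.195, 0], "dr": [0, 0, 0]}, {"gripper": 0.2, "delta_pos": [0.2, -0.195, 0], "dr": [0, 0, 0]}, {"gripper": 0.2, "delta_pos": [0.3, -0.195, 0], "dr": [0, 0, 0]}, {"gripper": 0.2, "delta_pos": [0.338, -0.195, 0], "dr": [0, 0, 0]}]}}

```text
clock: 27.35
tcp_pos: [0.6228, -0.2776, 0.1036]
tcp_rot: [-0.695, 0.128, -0.126, 0.696]
ft_force: [0.2, 0.2, -4.8]
width: 0.424
```

```bash
python3 - <<'E'
from h import *
S()
E
```

```text
clk 27.35 tcp [ 0.6228 -0.2776  0.1036] F [ 0.2  0.2 -4.8] w 0.424 jaw 69.28 down [-0.003  0.003 -1.   ] q [ 0.63  1.11 -0.68  1.16  0.68  1.09  1.13]
```

Bottom now at 0.084. Lower to TCP z≈0.03: delta −0.073.

Request:
{"method": "send_rows", "body": {"targets": [{"gripper": 0.2, "delta_pos": [-0.002, 0, -0.04], "dr": [-0.004, -0.004, 0]}, {"gripper": 0.2, "delta_pos": [-0.002, 0, -0.09], "dr": [-0.004, -0.004, 0]}, {"gripper": 0.2, "delta_pos": [-0.002, 0, -0.13], "dr": [-0.004, -0.004, 0]}, {"gripper": 0.2, "delta_pos": [-0.002, 0, -0.146], "dr": [-0.004, -0.004, 0]}, {"gripper": 0.2, "delta_pos": [-0.002, 0, -0.146], "dr": [-0.004, -0.004, 0]}]}}

```text
clock: 27.85
tcp_pos: [0.6212, -0.2774, 0.0293]
tcp_rot: [-0.696, 0.128, -0.127, 0.696]
ft_force: [-0.3, -0.5, -3.8]
width: 0.422
```

```bash
python3 - <<'E'
from h import *
s=vision.grab_frame('scene');t=vision.grab_frame('top'); S()
crop(s,170,140,270,240,6,'t4s.png'); crop(t,390,130,490,230,6,'t4t.png')
E
```

```text
clk 27.95 tcp [ 0.6221 -0.2777  0.0313] F [-0.8  0.3 -5.3] w 0.422 jaw 69.27 down [ 1.e-03 -4.e-04 -1.e+00] q [ 0.62  1.2  -0.64  1.2   0.74  0.97  1.09]
```

View pics/t4s.png

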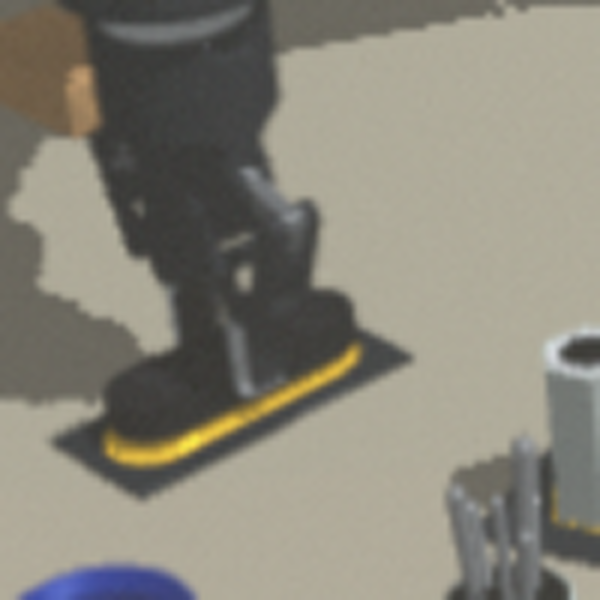

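View pics/t4t.png

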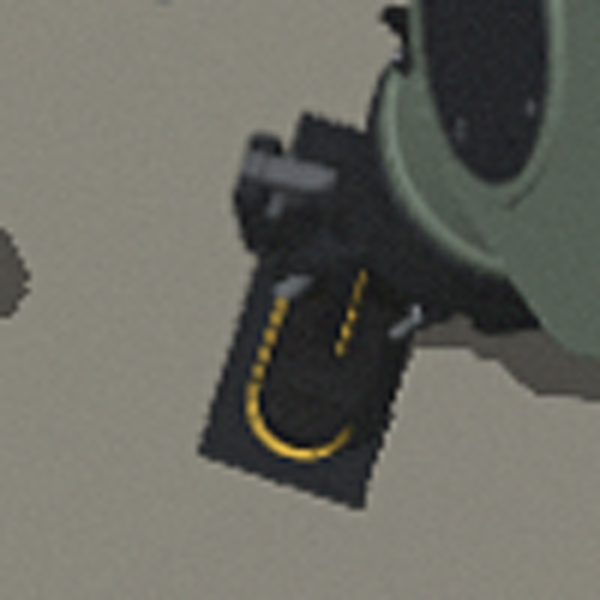

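Request:
{"method": "send_rows", "body": {"targets": [{"gripper": 0.2, "delta_pos": [-0.002, 0, -0.008], "dr": [0, 0, 0]}, {"gripper": 0.2, "delta_pos": [-0.002, 0, -0.016], "dr": [0, 0, 0]}, {"gripper": 0.2, "delta_pos": [-0.002, 0, -0.016], "dr": [0, 0, 0]}]}}

```text
clock: 28.25
tcp_pos: [0.621, -0.2778, 0.0231]
tcp_rot: [0.696, -0.127, 0.127, -0.695]
ft_force: [0.5, 0.2, -4.6]
width: 0.427
```

Request:
{"method": "send_rows", "body": {"targets": [{"gripper": 0.2, "delta_pos": [0, 0, -0.003], "dr": [0, 0, 0]}, {"gripper": 0.2, "delta_pos": [0, 0, -0.003], "dr": [0, 0, 0]}]}}

```text
clock: 28.45
tcp_pos: [0.6211, -0.2778, 0.0221]
tcp_rot: [0.696, -0.127, 0.128, -0.695]
ft_force: [-2.3, 0.5, 3.4]
width: 0.427
```

Contact (force reversed). Release, rise, and move away.

Request:
{"method": "send_rows", "body": {"targets": [{"gripper": 0.6, "delta_pos": [0, 0, 0], "dr": [0, 0, 0]}, {"gripper": 0.9, "delta_pos": [0, 0, 0], "dr": [0, 0, 0]}, {"gripper": 1.0, "delta_pos": [0, 0, 0.04], "dr": [0, 0, 0]}, {"gripper": 1.0, "delta_pos": [0, 0, 0.12], "dr": [0, 0, 0]}, {"gripper": 1.0, "delta_pos": [0, 0, 0.22], "dr": [0, 0, 0]}]}}

```text
clock: 28.95
tcp_pos: [0.6206, -0.2775, 0.1338]
tcp_rot: [-0.695, 0.127, -0.127, 0.696]
ft_force: [1.3, -1.0, 0.6]
width: 0.999
```

Request:
{"method": "send_rows", "body": {"targets": [{"gripper": 1.0, "delta_pos": [-0.1, -0.05, 0.12], "dr": [0, 0, 0]}, {"gripper": 1.0, "delta_pos": [-0.2, -0.1, 0.2], "dr": [0, 0, 0]}, {"gripper": 1.0, "delta_pos": [-0.3, -0.2, 0.2], "dr": [0, 0, 0]}, {"gripper": 1.0, "delta_pos": [-0.4, -0.3, 0.2], "dr": [0, 0, 0]}, {"gripper": 1.0, "delta_pos": [-0.4, -0.3, 0.2], "dr": [0, 0, 0]}]}}

```text
clock: 29.45
tcp_pos: [0.4435, -0.4065, 0.2315]
tcp_rot: [0.696, -0.126, 0.127, -0.695]
ft_force: [0.7, -1.0, -0.1]
width: 1.001
```

Request:
{"method": "send_rows", "body": {"targets": [{"gripper": 1.0, "delta_pos": [-0.1, -0.1, 0], "dr": [0, 0, 0]}, {"gripper": 1.0, "delta_pos": [-0.2, -0.2, 0], "dr": [0, 0, 0]}, {"gripper": 1.0, "delta_pos": [-0.2, -0.2, 0], "dr": [0, 0, 0]}, {"gripper": 1.0, "delta_pos": [-0.2, -0.2, 0], "dr": [0, 0, 0]}, {"gripper": 1.0, "delta_pos": [-0.2, -0.2, 0], "dr": [0, 0, 0]}]}}

```text
clock: 29.95
tcp_pos: [0.3431, -0.5067, 0.2326]
tcp_rot: [0.696, -0.127, 0.128, -0.695]
ft_force: [0.8, 1.0, -0.4]
width: 0.997
```

```bash
python3 - <<'E'
from h import *
s=vision.grab_frame('scene');t=vision.grab_frame('top'); S()
crop(s,160,140,480,280,2.5,'f_s.png'); crop(t,170,80,490,220,2.5,'f_t.png')
crop(t,410,140,480,225,8,'f_strap.png')
big=cv2.resize(s['img'][212:257,308:364,::-1],None,fx=10,fy=10,interpolation=cv2.INTER_CUBIC)
th=np.linspace(0,2*np.pi,80)
P=proj(s,np.c_[.650+.028*np.cos(th),.086+.028*np.sin(th),np.full(80,.021)])
cv2.polylines(big,[((P-[308,212]+.5)*10).astype(np.int32).reshape(-1,1,2)],True,(0,0,255),1); cv2.imwrite('pics/f_cup.png',big)
# nut top
g=cv2.cvtColor(t['img'],cv2.COLOR_RGB2HSV); m=cv2.inRange(g,(0,0,0),(180,255,70))
M=np.zeros_like(m); 
p=proj(t,[(.638,-.0896,.075)])[0]; print('nut top expected',p)
x,y=int(round(p[0])),int(round(p[1])); M[y-6:y+7,x-6:x+7]=m[y-6:y+7,x-6:x+7]
k,l,st,c=cv2.connectedComponentsWithStats(M); print([(st[i][4],plane(t,[c[i]],.075)[0].round(4)) for i in range(1,k)])
print('drill before/now top-ish: see picture')
crop(t,int(x)-25,y-25,x+35,y+25,10,'f_nut.png')
E
```

```text
clk 30.05 tcp [ 0.3444 -0.5057  0.2324] F [ 0.4  0.9 -0.1] w 0.997 jaw 69.4 down [ 0.0019 -0.0017 -1.    ] q [ 1.26  0.87 -0.79  1.35  0.63  1.18  1.63]
nut top expected [368.87398998 166.54105404]
[(np.int32(77), array([ 0.6388, -0.0894,  0.075 ]))]
drill before/now top-ish: see picture
```

View pics/f_s.png

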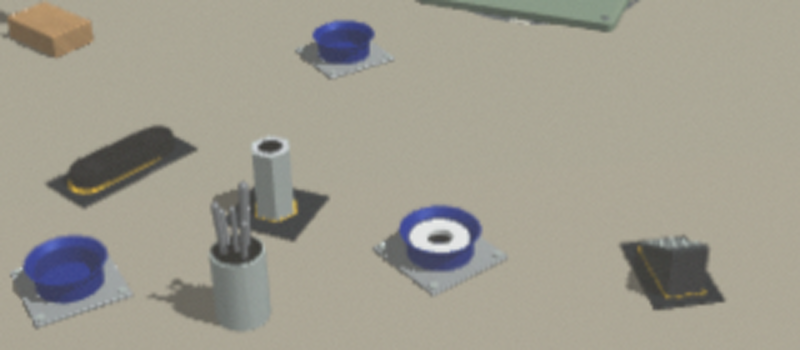

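View pics/f_t.png

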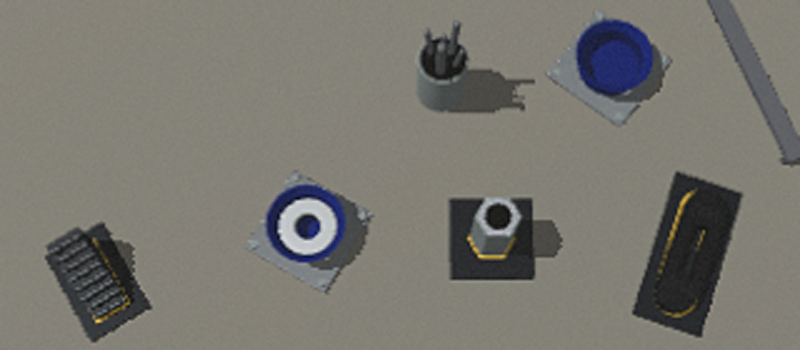

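View pics/f_strap.png

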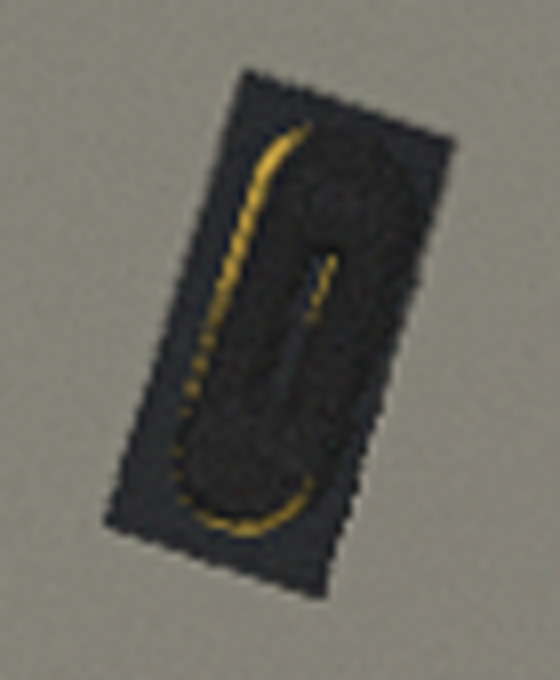

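View pics/f_cup.png

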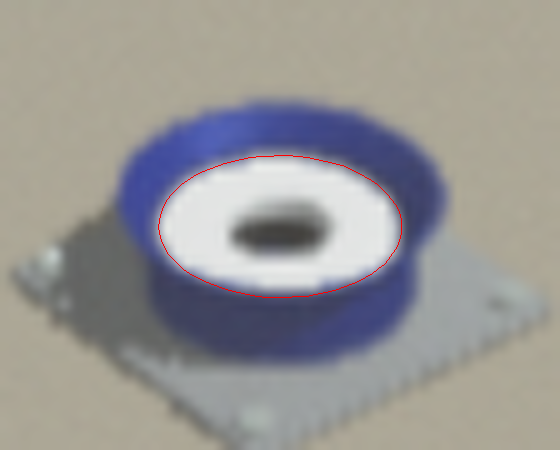

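View pics/f_nut.png

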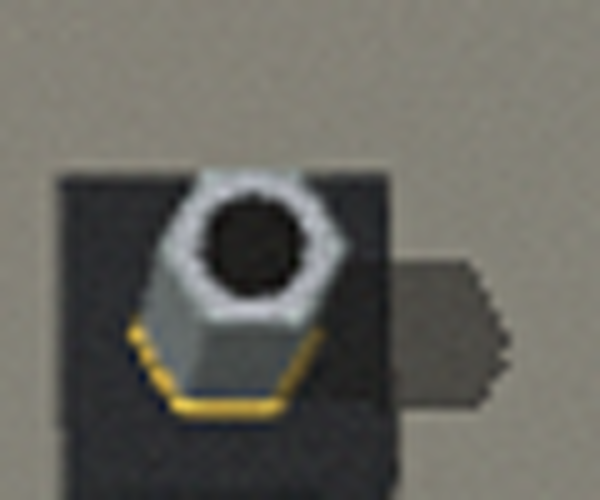

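All five parts sit as required, the drill cup hasn't moved, and the arm is clear. Handing in.

```bash
python3 - <<'E'
from h import *
print(arm.close_job())
E
```

```text
the job is handed in; nothing more can be done
None
```

All five parts are put away, and I handed the job in at about 30 s of the 128 s allowed; the hand-in gives no verdict.

- **Rings:** The seat ring went into the leftmost cup first, then the washer. The washer first jammed tilted on the flare, so I pressed it down with the closed fingers. The tip met it at 21 mm, and its edge then matched the outline predicted for that height, so the stack appears fully seated.
- **Long nut:** It stands upright on its hexagon. Its top centre measures within about 1 mm of the mat's centre.
- **Step block and strap:** Each was lowered until it touched its mat and then released. In the last pictures the yellow outline shows as a thin margin where it can be seen. The strap looks turned by perhaps 2–3° and off centre by 1–2 mm, well inside the limits.
- **Drill cup and arm:** The drill cup stands where it was, and the arm ended clear of everything.

**Disagreements:** The two views differed by about 3 mm in places, and by about 5 mm for the step block while it was held. The gripper's opening reading was not linear: 56 mm read 0.605. I checked the placings by eye against the outlines instead.

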